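# Lock the fence stop and hold the angle bracket against it

## Robot

A 7-joint arm with a two-finger parallel gripper is mounted at the origin on the work surface. World frame = base frame: x ahead of the robot, y to its left, z up, the work surface at z = 0. Lengths are in m, angles in rad, forces in N, time in s.
With the tool pointing down it reaches from about 0.425 to 0.875 m from the base axis. Payload 8.4 kg.
Tool frame: the origin (TCP) lies midway between the tips of the shut fingers; the grasp point (between the pads) lies 19 mm behind it; z points along the fingers, y is the direction in which the jaws open and shut (so a half turn about z gives the same grasp; the last joint's range is limited). The gripper opens to 87 mm and grips with 3 to 60 N. Pads are 19 mm wide; open, the fingers measure 117 mm over their backs; the gripper's body (75 mm by 190 mm) begins 51 mm behind the grasp point.
Start: joints at [-1.204, 0.333, 0.04, 1.465, -0.013, 1.343, -0.059], TCP at [0.292, 0.581, 0.223] pointing down, gripper open.
Joint ranges: [-2.58, 2.58], [-0.38, 2.09], [-1.3, 1.39], [0.25, 2.4], [-1.5, 4.64], [0.08, 2.09], [-2.65, 2.65]. Speed limits (rad/s): [2.22, 2.22, 2.79, 2.79, 3.14, 3.14, 3.14].

## Interface

Orientations are given as a 3x3 rotation matrix whose columns are the frame's x, y, z axes.
In Python, from station import monitor, viewer, ticket gives the robot as it stands. The module is installed in compiled form; this text tells all that it offers.
- The arm moves only by the tool play_rows, never from a script. Its argument "commands" is a list of rows, each a list of 6 numbers: the shift along the world's x, y, z in m, then the turn, a rotation vector about the world's x, y, z in rad. In form: [[dx, dy, dz, rx, ry, rz], ...]. A call has 1 to 20 rows; each row shifts and turns the pose as measured when the row begins; what a row does not reach is not made up. A row lasts 1/12 s, in which the tool goes at most 41.7 mm and 7.16 degrees, less where a joint would pass 70% of its speed; a pose out of reach is approached as far as the arm can. A call with a gripper value outside its range is refused whole. "hand" is the finger opening in m, from 0 to 0.087, set as the call begins (left out, the last holds). The fingers move at their own pace and stop on an object; the grip force is fixed at half the most. Time passes only in rows, so rows that do not move let the fingers close. It gives the time, the measured TCP pose, the force and the opening at its end, in the units of the state.
- monitor.get_obs(): the state, without advancing time (a new reading comes with each control period).
- viewer.capture(name): name is "side" or "top" or "wrist"; returns the picture (400x640x3 uint8, red, green, blue); there is no depth.
- viewer.get_calibration(name): a dict with "K" (3x3 intrinsics, pixels), "rvec" (rotation vector, rad) and "tvec" (3), from world to camera coordinates, as OpenCV has them. Camera axes: x right, y down, z forward; pixel columns grow to the right and rows downward; lengths in m; the calibration is good to about 2 mm. The wrist camera is an equidistant fisheye: a pixel r from the principal point sees the ray r / f radians off the axis. A picture is of the moment at which its call begins: read the wrist's pose just before it. get_calibration takes no time and is no camera call; for the wrist camera it gives the pose at the moment of the call.
- ticket.close_job(): hands the job in, once; it reports no verdict.
The state is a dict: "clock": time; "qpos": joint angles; "qvel": joint speeds; "joint_efforts": joint torques, N m; "tcp_pos": TCP position; "eef_rot": TCP orientation; "force": force on the tool from outside, world axes, zero at the start; "wrist_torque": the same for the moment, N m; "width": opening from 0.0 (shut) to 1.0 (fully open).
Only numpy, scipy, OpenCV 4.12 (cv2) and the standard library are available. Lean on these libraries where they do the work, as an engineer would, in place of code of your own. Each camera call takes 0.05 s, during which the arm holds its last target.

## Task

I have set the stop on the fence but its knob is still slack: tighten the knob clockwise, as far as it goes, without shifting the stop. Then slide the large aluminium angle bracket along the white panel into the corner, its foot flat on the panel with the long edge flush against the fence and its end butted on the stop, and act as my third hand while I screw it down: keep pushing it along the fence against the stop with a steady, moderate push of about 12 newtons (it must stay between 5 and 25), and finish like that, still holding and pushing, with nothing else on the bench disturbed.

Things in the scene. Friction and masses are not known exactly. Their poses are not given: they have to be found in the camera images.
- jig: assembly jig, fixed, placed differently each time: plywood board 320 x 820 x 18 mm, on it a white shelf panel 230 x 660 x 16 mm (top 34 mm above the bench), along the panel's far edge an aluminium T-slot fence 40 mm deep, 660 mm long, top 44 mm above the panel. Origin under the board, 60 mm short of the fence's face; x points square into the fence, y along it to the robot's left, z up
- fence_face (a point): foot of the fence's front face, midway along the fence, at the height of the panel's top. Axes as those of the jig: x square into the fence, y along it to the robot's left, z up. The panel lies at negative x, the fence at x 0 to 40 mm
- stop: the stop: carriage on top of the fence (44 mm deep, top 65 mm above the panel) with a steel plate 8 mm thick in front of the fence, reaching 85 mm out over the panel, 4 to 50 mm above it. Origin in the stop face (the plate's -y face, 50 mm carriage to +y of it), at the fence face, panel height; axes as the fence. Slides at about 4 N when slack; tight, it holds over 40 N
- stop_face (a point): a point fixed on the stop face: 37.5 mm out from the fence, 10 mm above the panel. It shows whether the stop has shifted
- knob_grip (a point): centre of the grip bar of the black clamp knob on top of the carriage, the middle of the bar's height: bar 54 mm long (its y axis), 13 mm thick (its x axis), 24 mm high, on a round stem 13 mm across that raises its underside 18 mm above the carriage. It turns with the knob about the vertical
- knob (a joint): angle of the clamp knob, rad; grows as it is tightened, clockwise seen from above. Slack, -0.35 to 0.1, at the start, the bar roughly along the fence (exactly at 0); begins to grip at 0.35, hard stop at 1.1, tight above 0.8. Turning takes about 0.3 Nm; it stays where it is left
- bracket_leg (a point): centre of the upright leg of the large aluminium angle bracket, 30 mm above its underside. Leg 8 mm thick (x), 160 mm long (y), 60 mm high, along the near edge of the foot, which is 8 mm thick and lies on the panel. From here the foot's edges lie 71 mm to +x (to go on the fence) and 4 mm to -x, the ends 80 mm to +y (for the stop) and -y. In place, axes parallel to the fence's. 0.3 to 0.55 kg
- bracket_edge (a point): middle of the foot's long edge that goes on the fence, at the bracket's underside; axes as those of bracket_leg
- bracket: the same bracket as a whole; origin at the centre of the foot's underside, 33.5 mm to +x of the leg's centre plane
- pencil: carpenter's pencil, 160 x 7.5 x 7.5 mm, lying on the panel's near left part; bystander; origin at the centre of its underside
- screw_tin: open round tin of screws, 62 mm across, 30 mm high, standing on the left end of the panel; bystander; origin under its centre
- corner_iron: small steel corner iron, 40 x 70 mm foot, 40 mm high, 5 mm thick, on the bench to the right of the board; NOT the part to hold; bystander
- tape_measure: tape measure lying flat, about 72 mm across, 36 mm high, behind the fence; bystander
- paper_cup: paper coffee cup, 80 mm across the rim, 95 mm high, front left of the bench; bystander
- offcut: timber offcut 38 x 210 x 64 mm high, behind the fence; bystander
- oil_bottle: dark bottle 60 mm across, 170 mm high, left of the board; bystander
- cordless_driver: cordless screwdriver standing on its battery, 220 mm high, left of the board; bystander
Not all that is in view belongs to the job. Of the things like the bracket, leave any that is turquoise or yellow; of the rest the larger one is meant.

How it is judged:
On the way, in this order (a step that is already met when the one before it is completed fails the run):
1. the stop is locked: the knob is tight (over 0.8 rad) (value of joint knob above 0.8 rad and distance of stop_face from where it was at the start of the episode below 0.006 m), for 0.2 s.
2. the bracket is pressed on the locked stop with more than 5 N (value of joint knob above 0.8 rad and contact force between bracket and stop above 5 N), for 0.2 s.
At the end, for the whole second after the job is handed in: robot holding; bracket pressed on the stop with 5 to 25 N for a second, within 4 mm of it, edge within 3 mm of the fence and parallel to 0.03 rad, foot flat on the panel (3 mm, 0.03 rad), at rest; knob over 0.8 rad; stop shifted under 6 mm (all of step 2 and contact force between bracket and stop below 25 N and contact force between any of the fingers, the arm and bracket above 3 N and x of bracket_edge in the frame of fence_face between -0.003 and 0.003 m and angle between the y axis of bracket and the y axis of fence_face, either way round below 0.03 rad and angle between bracket's own z axis and vertical below 0.03 rad and z of bracket_edge in the frame of fence_face below 0.003 m and y of bracket_edge in the frame of stop between -0.084 and -0.076 m and linear speed of bracket below 0.01 m/s and distance of stop_face from where it was at the start of the episode below 0.006 m); the arm keeps its last pose, push and grip.
It fails at once if the stop is shifted by more than 6 mm (distance of stop_face from where it was at the start of the episode above 0.006 m).
It fails at once if a bystander is moved by more than 25 mm (distance of any of pencil, screw_tin, corner_iron, tape_measure, paper_cup, offcut, oil_bottle, cordless_driver from where it was at the start of the episode above 0.025 m).
It also fails if it takes over 69 s, if anything falls off the work surface, if the arm or the gripper's body presses on something with over 40 N, if the wrist force passes 120 N, or if a joint passes its speed limit or range.

## Working session

There is one attempt and no reset: what is moved stays moved. The work goes in short steps, Python scripts to look and compute and a tool call to move; the robot and the scene stay as the last step left them, time stands still between calls to the robot, and variables do not carry over. Pictures are saved under pics/ and viewed, and the job is handed in when it is done.

Besides the shell and the picture viewer there is one more tool, called as name(argument=value, ...), one argument or row to a line, values as JSON. play_rows: Moves the arm, as the interface text tells. Its arguments: {"type":"object","properties":{"commands":{"type":"array","items":{"type":"array","items":{"type":"number"}}},"hand":{"type":"number"}},"required":["commands"]}

```bash
mkdir -p pics; cat > h.py <<'E'
import numpy as np, cv2
from station import monitor, viewer, ticket
def cal(n):
    c=viewer.get_calibration(n); K=np.array(c['K']);R=cv2.Rodrigues(np.array(c['rvec'],float))[0];t=np.array(c['tvec'],float).ravel();return K,R,t
def ray(n,u,v,c=None):
    K,R,t=c or cal(n)
    x=(u-K[0,2])/K[0,0];y=(v-K[1,2])/K[1,1]
    if n=='wrist':
        r=np.hypot(x,y); d=np.array([x/r*np.sin(r),y/r*np.sin(r),np.cos(r)]) if r>0 else np.array([0,0,1.])
    else: d=np.array([x,y,1.])
    return -R.T@t, R.T@d
def atz(n,u,v,z,c=None):
    o,d=ray(n,u,v,c); return o+d*(z-o[2])/d[2]
def proj(n,p,c=None):
    K,R,t=c or cal(n); q=R@np.array(p)+t
    if n=='wrist':
        r=np.hypot(q[0],q[1]);th=np.arctan2(r,q[2]);x,y=q[0]/r*th,q[1]/r*th
    else: x,y=q[0]/q[2],q[1]/q[2]
    return np.array([K[0,0]*x+K[0,2],K[1,1]*y+K[1,2]])
def snap(n,name):
    im=viewer.capture(n);cv2.imwrite(f'pics/{name}.png',im[:,:,::-1]);return im
def crop(src,name,x0,y0,x1,y1,s):
    im=cv2.imread(f'pics/{src}.png')[y0:y1,x0:x1];im=cv2.resize(im,None,fx=s,fy=s,interpolation=cv2.INTER_CUBIC)
    for u in range((x0+9)//10*10,x1,10):
        cv2.line(im,(int((u-x0)*s),0),(int((u-x0)*s),8 if u%50 else 16),(0,0,255),1)
        if u%50==0: cv2.putText(im,str(u),(int((u-x0)*s)+2,14),0,.4,(0,0,255),1)
    for v in range((y0+9)//10*10,y1,10):
        cv2.line(im,(0,int((v-y0)*s)),(8 if v%50 else 16,int((v-y0)*s)),(0,0,255),1)
        if v%50==0: cv2.putText(im,str(v),(2,int((v-y0)*s)-2),0,.4,(0,0,255),1)
    cv2.imwrite(f'pics/{name}.png',im)
E
python3 - <<'E'
from h import *
for n in ('side','top','wrist'):
    snap(n,n+'0'); K,R,t=cal(n);print(n,K.round(1).tolist(),(-R.T@t).round(3),R.round(2).tolist())
o=monitor.get_obs();print(o)
E
```

```text
side [[502.3, 0.0, 323.0], [0.0, 502.3, 211.3], [0.0, 0.0, 1.0]] [-0.187  1.454  1.111] [[-0.89, -0.46, 0.02], [-0.26, 0.45, -0.86], [0.39, -0.76, -0.52]]
top [[411.3, 0.0, 326.9], [0.0, 411.3, 200.7], [0.0, 0.0, 1.0]] [ 0.458 -0.017  1.318] [[0.02, -1.0, -0.02], [-1.0, -0.01, -0.05], [0.05, 0.02, -1.0]]
wrist [[309.7, 0.0, 318.4], [0.0, 309.7, 197.1], [0.0, 0.0, 1.0]] [0.228 0.612 0.384] [[0.45, 0.89, -0.0], [0.86, -0.43, 0.27], [0.24, -0.12, -0.96]]
{'clock': 0.15, 'qpos': array([-1.20419226,  0.33373143,  0.03988604,  1.46603705, -0.01341986,
        1.34333559, -0.05851468]), 'qvel': array([ 0.00095351, -0.0008547 ,  0.00176151, -0.00358261, -0.0005318 ,
        0.0008554 , -0.00042182]), 'joint_efforts': array([ 2.74790240e-03, -6.56836724e+01,  1.33693770e+00, -4.04109979e+01,
       -5.98562462e-02,  4.16466035e-02,  8.41917904e-05]), 'tcp_pos': array([0.29179734, 0.58041315, 0.22189009]), 'eef_rot': array([[-8.93440564e-01,  4.49181152e-01, -5.00704192e-04],
       [ 4.49181427e-01,  8.93439839e-01, -1.14031361e-03],
       [-6.48583093e-05, -1.24370946e-03, -9.99999224e-01]]), 'force': array([-0.17976439, -0.76516616,  0.15678271]), 'wrist_torque': array([-0.01294107, -0.00925082,  0.01036082]), 'width': 1.0021421264418757}
```

View pics/top0.png

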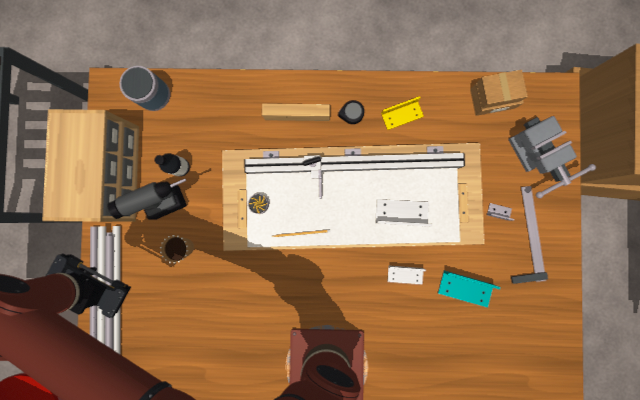

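View pics/side0.png

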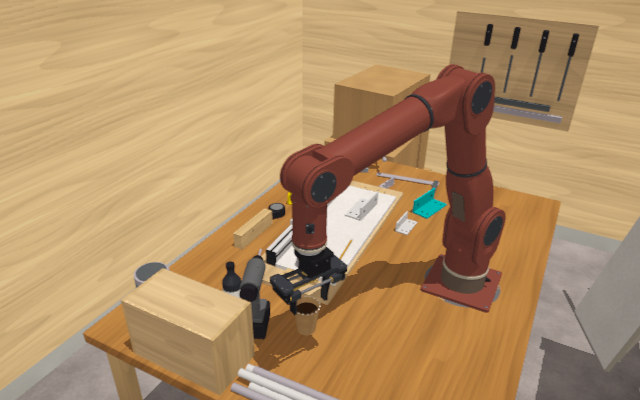

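View pics/wrist0.png

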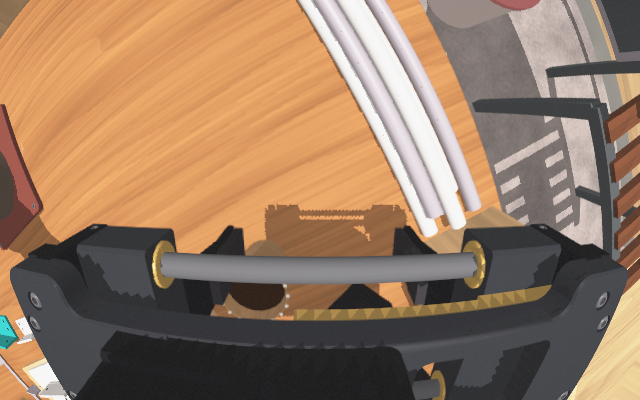

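```bash
python3 - <<'E'
from h import *
crop('top0','c1',220,140,370,260,5)
crop('top0','c2',350,140,500,290,4)
crop('top0','c3',290,145,350,205,10)
crop('side0','c4',250,170,400,290,5)
E
```

```text
(no output)
```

View pics/c1.png

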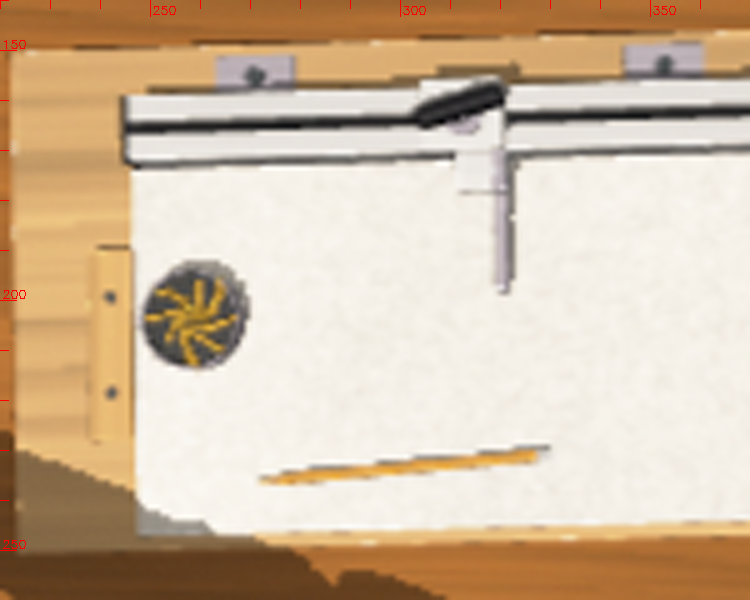

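View pics/c2.png

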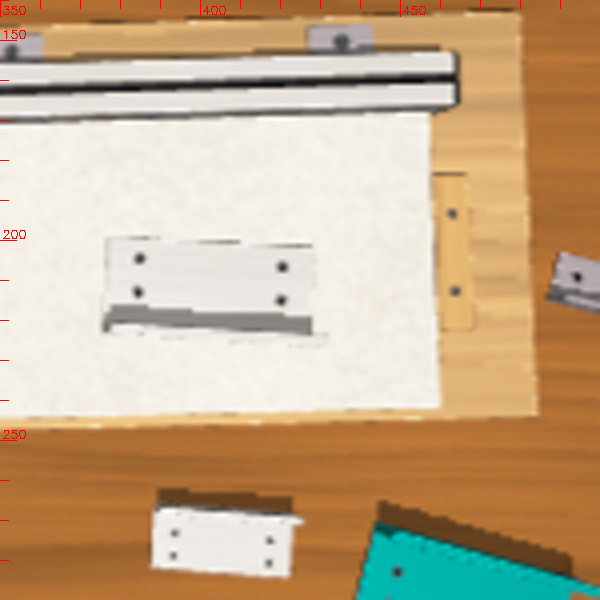

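View pics/c3.png

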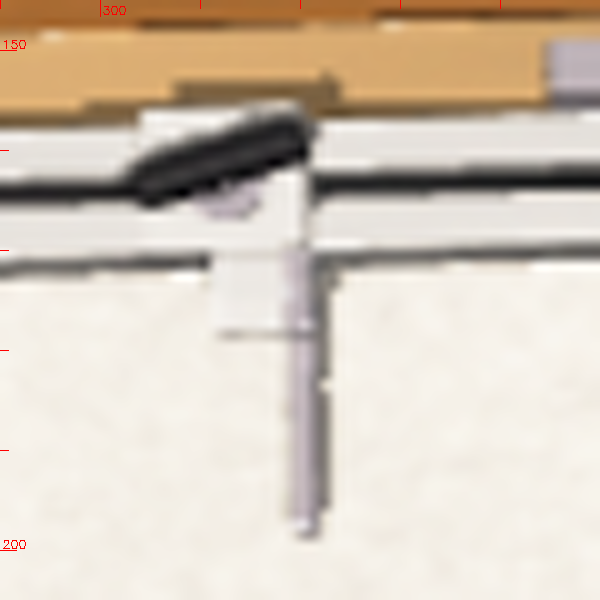

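View pics/c4.png

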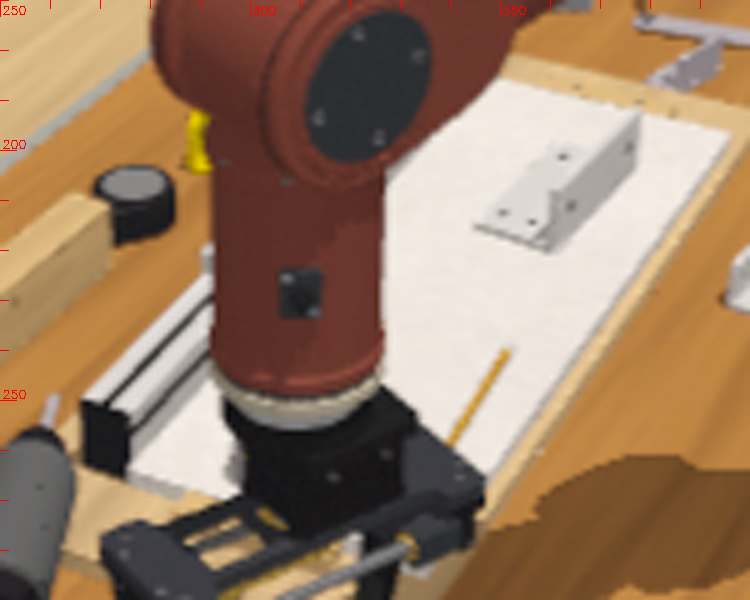

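```bash
python3 - <<'E'
from h import *
def P(l,u,v,z): p=atz('top',u,v,z);print(l,(p*1000).round(1));return p
a=P('fence back L top',245,159.2,.078);b=P('fence back R top',464.5,153,.078)
d=a-b;print(np.linalg.norm(d),np.degrees(np.arctan2(-d[0],d[1])))
a2=P('front L top',245,171.5,.078);b2=P('front R top',464.5,165,.078)
a3=P('foot L',247,173.5,.034);b3=P('foot R',457,168,.034)
a4=P('near L',247.3,247,.034);b4=P('near R',459.7,241.7,.034)
for q in(a2,a3,a4):
    pass
for l,x,y in (('face',a2,b2),('foot',a3,b3),('near',a4,b4)):
    d=x-y;print(l,np.linalg.norm(d),np.degrees(np.arctan2(-d[0],d[1])))
P('stop plate tip right',321.5,198,.084);P('tip left',319,198,.084)
P('carr front R',320.5,170.3,.099);P('carr front L',304,171,.099);P('carr back R',320,155.5,.099);P('carr back L',304,156,.099)
P('knob end1',303.5,163,.141);P('knob end2',321,158,.141)
P('br legtop L',376.5,216.5,.094);P('br legtop R',428,218.5,.094)
P('br far L',377,199.5,.042);P('br far R',428.5,201.3,.042)
E
```

```text
fence back L top [639.4 257.   78. ]
fence back R top [ 667.  -407.2   78. ]
0.6647822581849424 2.3779223793316224
front L top [601.8 256.   78. ]
front R top [ 630.6 -407.2   78. ]
foot L [600.7 259.3  34. ]
foot R [ 627.  -397.8   34. ]
near L [370.5 252.5  34. ]
near R [ 398.  -406.3   34. ]
face 0.663882569786874 2.4850480991563755
foot 0.6575883921159673 2.29366704282349
near 0.6594262266562229 2.394494488637593
stop plate tip right [524.3  21.9  84. ]
tip left [524.2  29.4  84. ]
carr front R [606.1  25.8  99. ]
carr front L [603.3  74.9  99. ]
carr back R [650.4  28.   99. ]
carr back L [648.3  75.8  99. ]
knob end1 [621.5  73.6 141. ]
knob end2 [636.6  23.4 141. ]
br legtop L [ 471.2 -142.6   94. ]
br legtop R [ 467.7 -294.8   94. ]
br far L [ 524.5 -148.9   42. ]
br far R [ 521.3 -307.9   42. ]
```

play_rows(
  commands=[
    [0, 0, 0.03, 0, 0, 0],
    [0, 0, 0.03, 0, 0, 0],
    [0, 0, 0.03, 0, 0, 0],
    [0.02, -0.032, 0.01, 0, 0, -0.05],
    [0.02, -0.032, 0, 0, 0, -0.05],
    [0.02, -0.032, 0, 0, 0, -0.05],
    [0.02, -0.032, 0, 0, 0, -0.05],
    [0.02, -0.032, 0, 0, 0, -0.05],
    [0.02, -0.032, 0, 0, 0, -0.05],
    [0.02, -0.032, 0, 0, 0, -0.05],
    [0.02, -0.032, 0, 0, 0, -0.05],
    [0.02, -0.032, 0, 0, 0, -0.05],
    [0.02, -0.032, 0, 0, 0, -0.05],
    [0.02, -0.032, 0, 0, 0, -0.05],
    [0.02, -0.032, 0, 0, 0, -0.05],
    [0.02, -0.032, 0, 0, 0, -0.05],
    [0.02, -0.032, 0, 0, 0, -0.05],
    [0, 0, 0, 0, 0, 0],
  ],
)

```text
clock: 1.65
tcp_pos: [0.5723, 0.1066, 0.3205]
eef_rot: [[-0.369, 0.929, -0.009], [0.929, 0.369, -0.001], [0.002, -0.009, -1.0]]
force: [-0.5, -0.9, -0.2]
width: 1.0
```

```bash
python3 - <<'E'
from h import *
c=cal('wrist');snap('wrist','w1');snap('top','t1')
print(proj('wrist',[.629,.049,.141],c), (-c[1].T@c[2]).round(3))
E
```

```text
[345.98109859 238.88493932] [0.547 0.173 0.483]
```

View pics/w1.png

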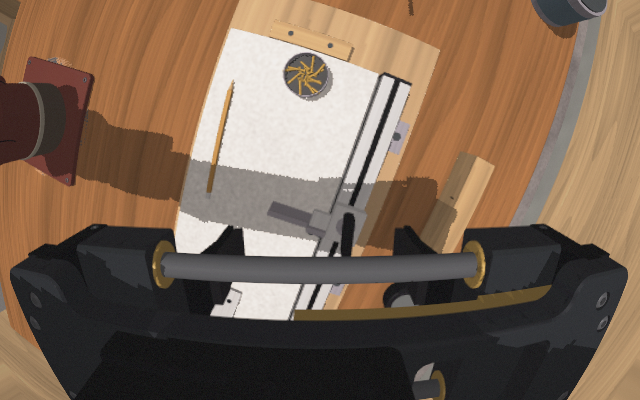

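```bash
python3 - <<'E'
from h import *
crop('w1','w1c',260,180,400,270,5.5)
E
```

```text
(no output)
```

View pics/w1c.png

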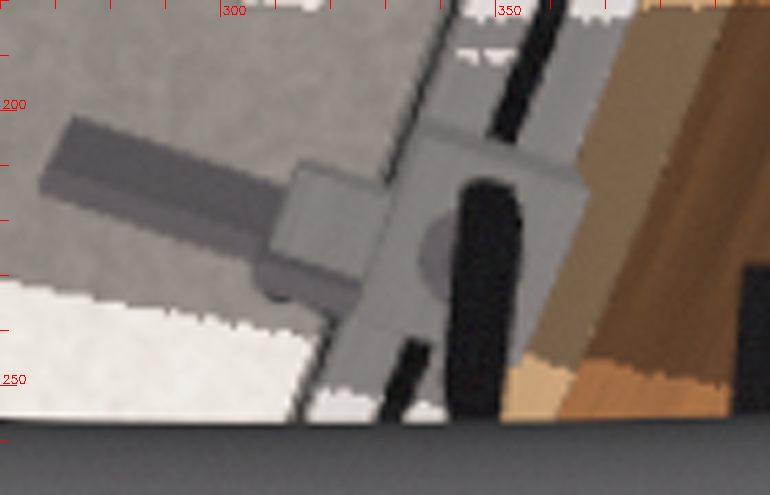

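play_rows(
  commands=[
    [0.015, -0.035, -0.03, 0, 0, -0.045],
    [0.015, -0.035, -0.03, 0, 0, -0.042],
    [0.01, -0.03, 0, 0, 0, 0],
    [0, 0, 0, 0, 0, 0],
  ],
)

```text
clock: 2.08
tcp_pos: [0.6069, 0.0264, 0.2636]
eef_rot: [[-0.308, 0.951, -0.01], [0.951, 0.308, 0.007], [0.01, -0.007, -1.0]]
force: [-0.6, -0.8, 1.3]
width: 0.998
```

```bash
python3 - <<'E'
from h import *
c=cal('wrist');snap('wrist','w2')
p=proj('wrist',[.629,.049,.141],c);print(p)
np.save('cw2.npy',np.array([c[0],c[1],np.tile(c[2],(3,1))]))
u,v=p.astype(int);crop('w2','w2c',u-60,v-45,u+60,v+45,6.5)
E
```

```text
[349.08391472 175.8067888 ]
```

View pics/w2c.png

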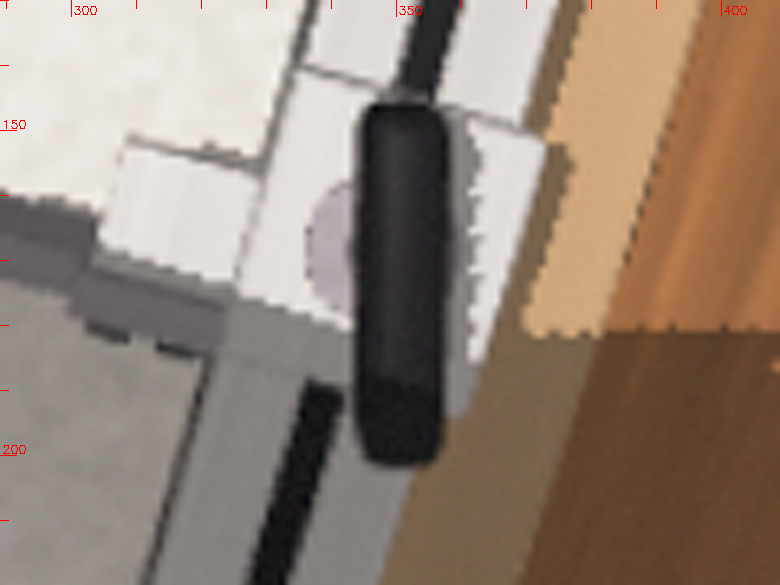

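```bash
python3 - <<'E'
from h import *
c=cal('wrist')
def P(l,u,v,z): p=atz('wrist',u,v,z,c);print(l,(p*1000).round(1));return p
for z in (.141,.117):
    a=P('bar far',351,146,z);b=P('bar near',349.8,202,z);d=a-b;print(np.linalg.norm(d),(a+b)/2,np.degrees(np.arctan2(-d[0],d[1])))
P('barL',344.2,174,.141);P('barR',357.3,174,.141);P('barL',344.2,174,.117)
P('carr BR',335,181,.099);P('carr FR',324,175,.099);P('carrFL',334.5,140.5,.099);P('carr BL',373,152.5,.099)
P('stem',336,167.5,.099)
E
```

```text
bar far [620.2  80.1 141. ]
bar near [636.9  29.1 141. ]
0.05364366722809576 [0.6285083  0.05456087 0.141     ] 18.124777866220633
bar far [623.1  78.7 117. ]
bar near [641.2  23.4 117. ]
0.05815754071091914 [0.63211218 0.05104014 0.117     ] 18.12477786622059
barL [622.8  53.1 141. ]
barR [634.5  57.  141. ]
barL [625.9  49.5 117. ]
carr BR [621.3  36.3  99. ]
carr FR [607.9  38.9  99. ]
carrFL [606.8  77.6  99. ]
carr BL [650.   78.8  99. ]
stem [617.5  50.6  99. ]
```

play_rows(
  commands=[
    [0.011, 0.013, -0.036, -0.004, -0.005, 0],
    [0.011, 0.013, -0.036, -0.003, -0.005, 0],
    [0, 0, -0.03, 0, 0, 0],
    [0, 0, 0, 0, 0, 0],
  ],
)

```text
clock: 2.47
tcp_pos: [0.6284, 0.0652, 0.1603]
eef_rot: [[-0.319, 0.948, 0.003], [0.948, 0.319, 0.007], [0.006, 0.005, -1.0]]
force: [-1.6, -1.1, -1.1]
width: 1.001
```

```bash
python3 - <<'E'
from h import *
o=monitor.get_obs();print(o['tcp_pos'],o['qvel'].round(3))
c=cal('wrist');snap('wrist','w3');snap('top','t3');snap('side','s3')
print(proj('wrist',o['tcp_pos'],c),proj('wrist',[.6285,.0546,.141],c),proj('wrist',[.629,.050,.141],c))
crop('t3','t3c',280,130,360,210,7);crop('s3','s3c',250,170,350,260,7)
E
```

```text
[0.62836856 0.06523381 0.16026453] [-0.05  -0.025 -0.022 -0.084 -0.009  0.063 -0.025]
[318.47852952 241.91305174] [313.20565364 244.47036033] [311.70897956 250.83523155]
```

View pics/w3.png

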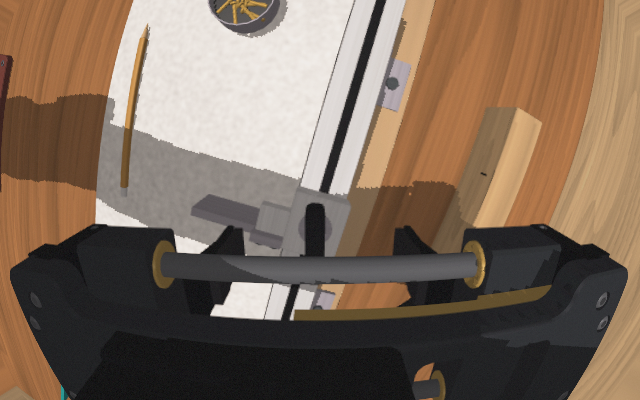

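View pics/s3c.png

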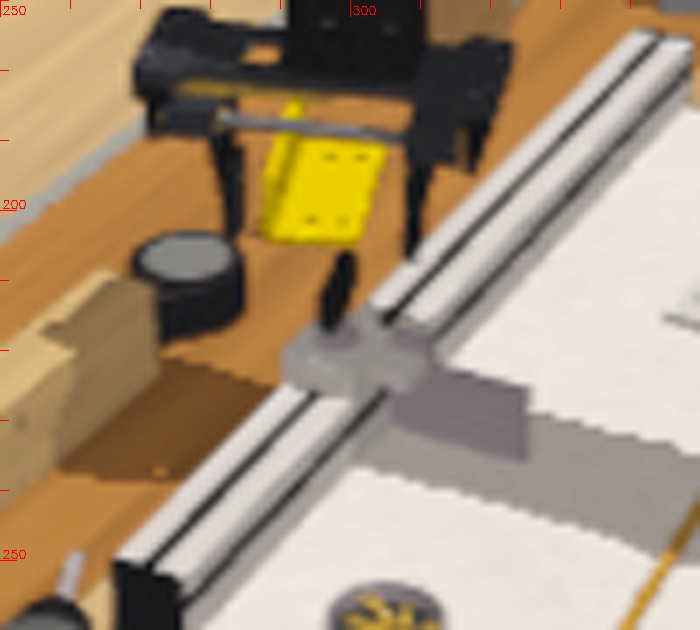

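```bash
python3 - <<'E'
from h import *
o=monitor.get_obs();print(o['tcp_pos'])
print('side blob',atz('side',298.3,211.5,.129))
for p in ([.6285,.0546,.129],[.629,.050,.129]): print(proj('side',p),proj('top',p[:2]+[.141]))
# carriage from side: fence corners check
for p in ([.6016,.256,.078],[.630,-.407,.078]): print(proj('side',p))
c=cal('wrist')
# bar far end in w3 (u,v)
print('far end w3',atz('wrist',315.5,203.5,.141,c)*1e3)
print('carrFL',atz('wrist',302,189,.099,c)*1e3,'BL',atz('wrist',350,197,.099,c)*1e3)
crop('w3','w3c',260,170,370,260,7)
E
```

```text
[0.6319895  0.06406491 0.16763158]
side blob [0.62744161 0.04937437 0.129     ]
[297.36243388 212.05245854] [310.13999307 160.65566553]
[297.85888154 211.4689872 ] [311.73836261 160.5041456 ]
[275.18270863 252.51841573]
[348.31630711 175.59386191]
far end w3 [625.80474881  77.88593409 141.        ]
carrFL [616.38789669  74.03130715  99.        ] BL [653.75378774  79.67092195  99.        ]
```

View pics/w3c.png

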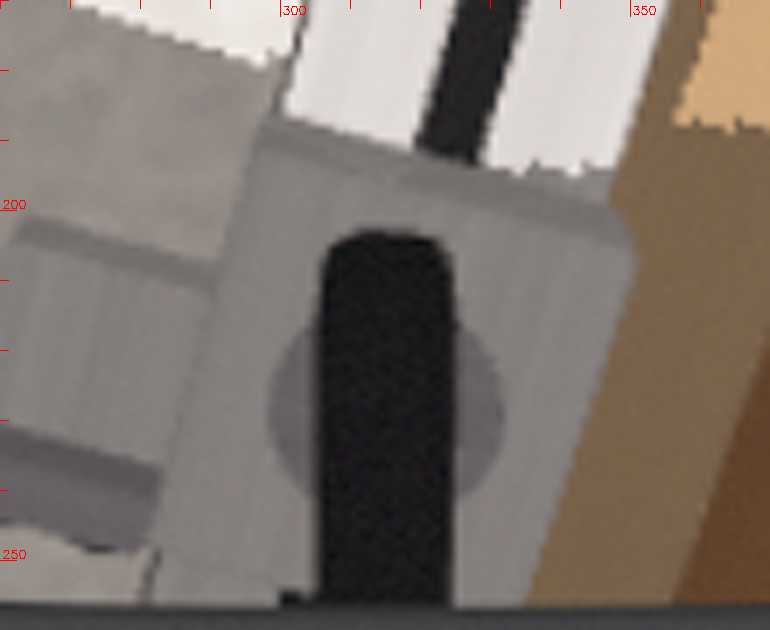

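View pics/t3c.png

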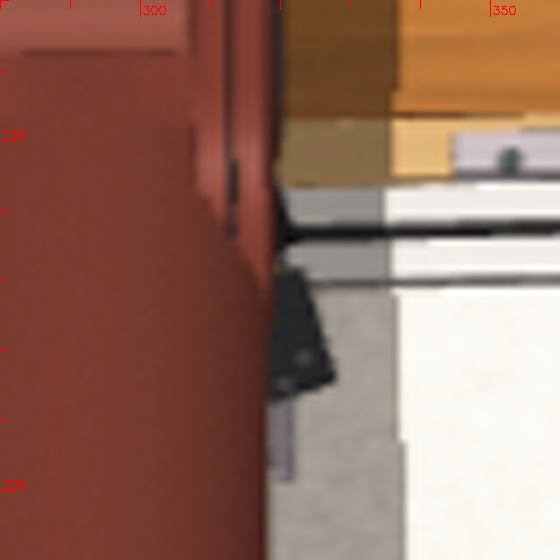

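play_rows(
  commands=[
    [-0.001, -0.012, 0.003, 0, 0, 0],
    [0, 0, 0, 0, 0, 0],
    [0, 0, 0, 0, 0, 0],
    [0, 0, 0, 0, 0, 0],
  ],
)

```text
clock: 2.95
tcp_pos: [0.634, 0.0502, 0.1796]
eef_rot: [[-0.317, 0.948, 0.023], [0.949, 0.316, 0.012], [0.004, 0.025, -1.0]]
force: [-0.3, 0.1, 0.1]
width: 0.997
```

```bash
python3 - <<'E'
from h import *
o=monitor.get_obs();c=cal('wrist');snap('wrist','w4')
o2=monitor.get_obs();print(o['tcp_pos'],o2['tcp_pos'],o['eef_rot'].round(4))
K,R,t=c;np.savez('w4.npz',K=K,R=R,t=t)
crop('w4','w4c',260,150,370,260,7)
E
```

```text
[0.63400327 0.05021889 0.17960794] [0.63413725 0.05039852 0.17971193] [[-0.3167  0.9483  0.0229]
 [ 0.9485  0.3165  0.0116]
 [ 0.0038  0.0254 -0.9997]]
```

View pics/w4c.png

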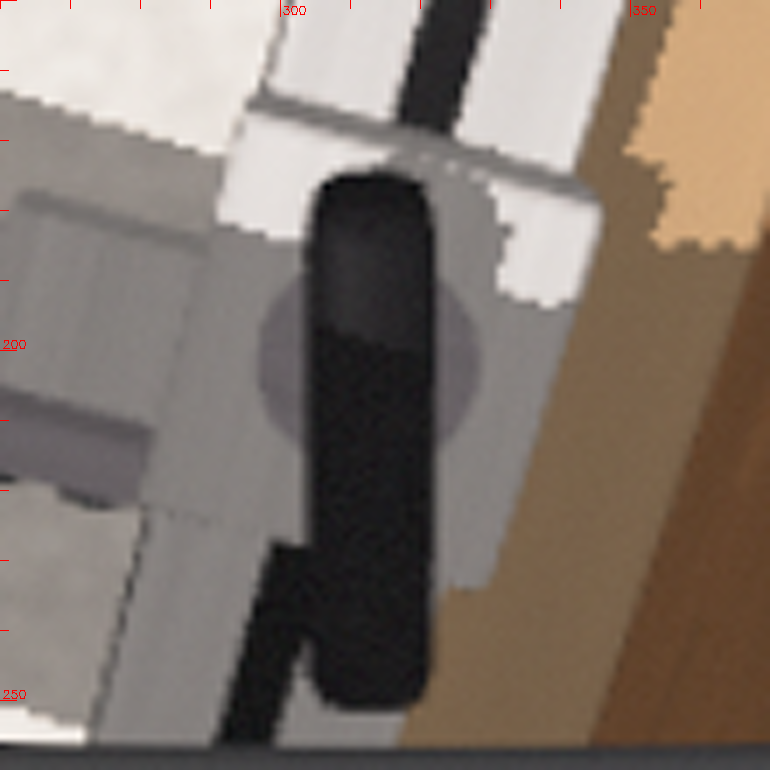

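```bash
python3 - <<'E'
from h import *
f=np.load('w4.npz');c=(f['K'],f['R'],f['t'])
def P(l,u,v,z): p=atz('wrist',u,v,z,c);print(l,(p*1000).round(1));return p
a=P('far',312.5,174.8,.141);b=P('near',311,251.3,.141);d=a-b;print(np.linalg.norm(d),(a+b)/2,np.degrees(np.arctan2(-d[0],d[1])))
P('L',303.5,215,.141);P('R',321.5,215,.141)
P('disc',312.5,201,.099);P('discL',296.8,201,.099);P('discR',328.2,201,.099)
P('FL',294,167,.099);P('BL',345,180,.099);P('FR',280,222,.099);P('BR',329,234,.099)
P('stopplate',260,203.5,.084)
P('fence face top on left',300,152,.078)
print(proj('wrist',[.634,.0502,.141],c))
E
```

```text
far [621.3  79.  141. ]
near [637.6  26.  141. ]
0.05547957013533937 [0.62941931 0.05249846 0.141     ] 17.055505070744527
L [624.2  50.5 141. ]
R [635.9  54.3 141. ]
disc [631.   50.6  99. ]
discL [618.8  46.6  99. ]
discR [643.2  54.6  99. ]
FL [608.1  72.7  99. ]
BL [650.4  75.5  99. ]
FR [610.8  24.8  99. ]
BR [653.3  27.3  99. ]
stopplate [589.4  30.1  84. ]
fence face top on left [609.1  83.   78. ]
[316.97047281 219.57283062]
```

play_rows(
  commands=[
    [-0.002, 0.001, -0.02, -0.012, 0.02, -0.02],
    [-0.002, 0, -0.02, 0, 0.003, 0],
    [0, 0, -0.01, 0, 0, 0],
    [0, 0, -0.005, 0, 0, 0],
    [0, 0, -0.002, 0, 0, 0],
  ],
)

```text
clock: 3.42
tcp_pos: [0.632, 0.0512, 0.1249]
eef_rot: [[-0.296, 0.955, 0.006], [0.955, 0.296, 0.002], [-0.0, 0.006, -1.0]]
force: [0.5, 0.3, -0.4]
width: 0.994
```

```bash
python3 - <<'E'
from h import *
o=monitor.get_obs();print(o['tcp_pos'],o['eef_rot'].round(4),o['qvel'].round(3))
E
```

```text
[0.63204724 0.05120274 0.12486954] [[-2.958e-01  9.552e-01  6.200e-03]
 [ 9.552e-01  2.958e-01  1.500e-03]
 [-4.000e-04  6.400e-03 -1.000e+00]] [ 0.007  0.024 -0.008  0.021 -0.014 -0.043  0.009]
```

play_rows(
  commands=[
    [-0.002, 0.0005, -0.008, 0, 0.005, 0],
    [0, 0, -0.004, 0, 0, 0],
    [0, 0, -0.002, 0, 0, 0],
    [0, 0, 0, 0, 0, 0],
  ],
  hand=0.03,
)

```text
clock: 3.75
tcp_pos: [0.6305, 0.0517, 0.1108]
eef_rot: [[-0.296, 0.955, 0.002], [0.955, 0.296, 0.002], [0.001, 0.003, -1.0]]
force: [-0.8, -0.7, -0.0]
width: 0.782
```

```bash
python3 - <<'E'
from h import *
o=monitor.get_obs();print(o['tcp_pos'],o['eef_rot'].round(4),o['width']*.087,o['force'])
c=cal('wrist');snap('wrist','w5');crop('w5','w5c',240,150,400,270,5)
E
```

```text
[0.63047607 0.05173575 0.11080653] [[-0.2958  0.9553  0.002 ]
 [ 0.9553  0.2958  0.002 ]
 [ 0.0013  0.0025 -1.    ]] 0.06799979886294598 [-0.7925043  -0.708943   -0.03190138]
```

View pics/w5c.png

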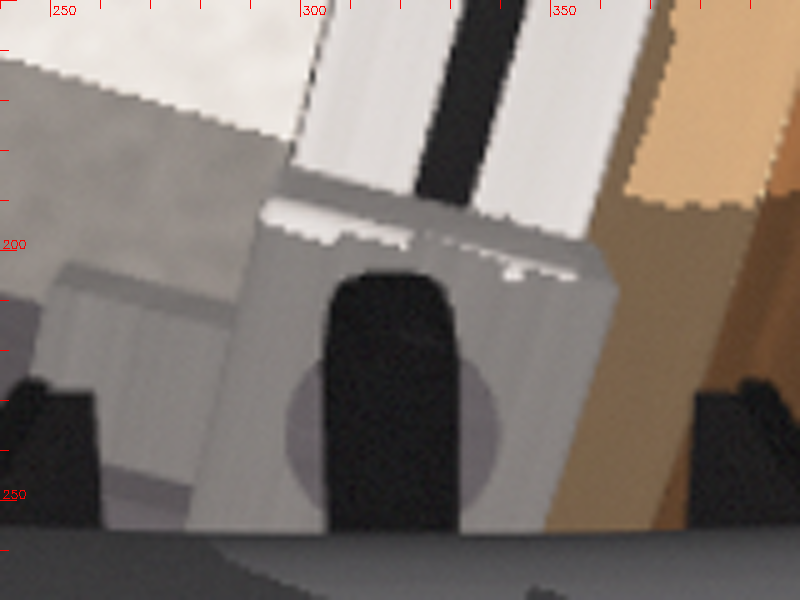

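play_rows(
  commands=[
    [0, 0, 0, 0, 0, 0],
    [0, 0, 0, 0, 0, 0],
    [0, 0, 0, 0, 0, 0],
    [0, 0, 0, 0, 0, 0],
    [0, 0, 0, 0, 0, 0],
    [0, 0, 0, 0, 0, 0],
    [0, 0, 0, 0, 0, 0],
    [0, 0, 0, 0, 0, 0],
    [0, 0, 0, 0, 0, 0],
    [0, 0, 0, 0, 0, 0],
    [0, 0, 0, 0, 0, 0],
  ],
  hand=0.015,
)

```text
clock: 4.72
tcp_pos: [0.6315, 0.0516, 0.1129]
eef_rot: [[-0.296, 0.955, 0.005], [0.955, 0.296, 0.003], [0.001, 0.005, -1.0]]
force: [-0.2, 0.3, 0.7]
width: 0.174
```

```bash
python3 - <<'E'
from h import *
o=monitor.get_obs();print(o['tcp_pos'],o['eef_rot'].round(4),o['width']*.087,o['force'],o['wrist_torque'])
c=cal('wrist');snap('wrist','w6');crop('w6','w6c',240,150,400,270,5)
E
```

```text
[0.63153093 0.05164958 0.11293583] [[-0.2956  0.9553  0.0047]
 [ 0.9553  0.2956  0.0026]
 [ 0.0011  0.0053 -1.    ]] 0.01509718828093529 [-0.21570095  0.32212078  0.69283865] [-0.05359261  0.07816957  0.03640575]
```

View pics/w6c.png

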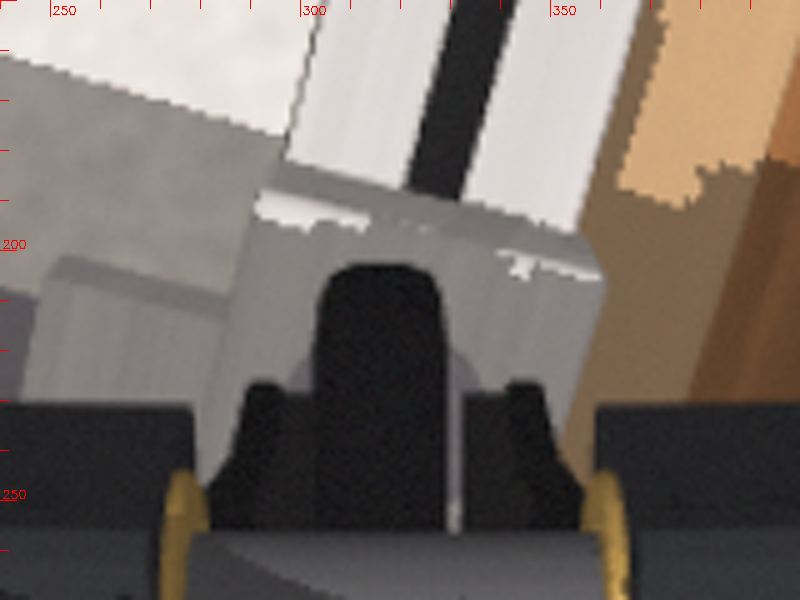

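play_rows(
  commands=[
    [-0.001, 0, -0.003, 0, 0.004, -0.03],
    [0, 0, 0, 0, 0, -0.06],
    [0, 0, 0, 0, 0, -0.06],
    [0, 0, 0, 0, 0, -0.06],
  ],
)

```text
clock: 5.1
tcp_pos: [0.6305, 0.0514, 0.11]
eef_rot: [[-0.084, 0.996, 0.001], [0.996, 0.084, 0.002], [0.002, 0.001, -1.0]]
force: [-1.0, 0.5, 0.6]
width: 0.172
```

```bash
python3 - <<'E'
from h import *
o=monitor.get_obs();print(o['tcp_pos'],o['eef_rot'].round(4),o['width']*.087,o['force'],o['wrist_torque'])
c=cal('wrist');snap('wrist','w7');crop('w7','w7c',240,150,400,270,5)
E
```

```text
[0.63049386 0.05143321 0.10997279] [[-0.0841  0.9965  0.0012]
 [ 0.9965  0.084   0.0024]
 [ 0.0023  0.0014 -1.    ]] 0.01500722283039108 [-0.97007105  0.50032142  0.60148034] [-0.05904413  0.14633201  0.09158601]
```

View pics/w7c.png

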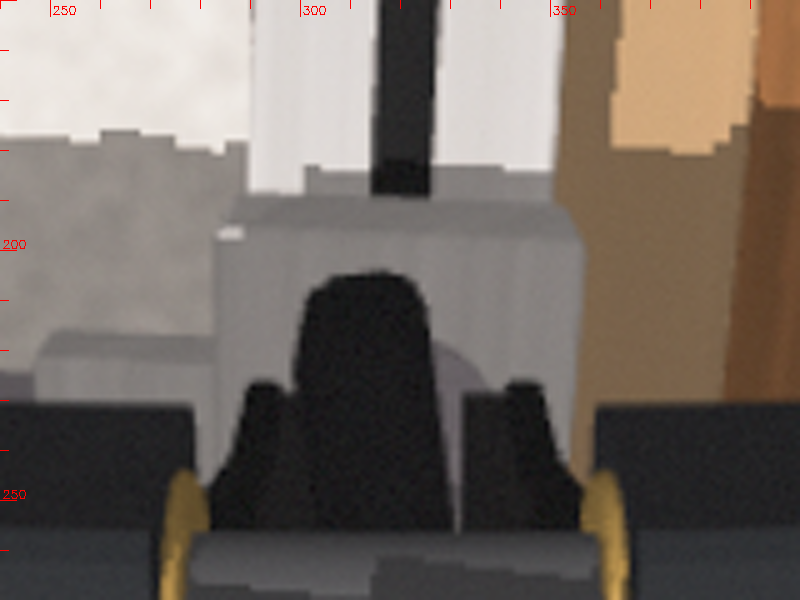

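play_rows(
  commands=[
    [0, 0, 0, 0, 0, -0.08],
    [0, 0, 0, 0, 0, -0.08],
    [0, 0, 0, 0, 0, -0.08],
    [0, 0, 0, 0, 0, -0.08],
    [0, 0, 0, 0, 0, -0.08],
  ],
)

```text
clock: 5.57
tcp_pos: [0.6305, 0.0514, 0.11]
eef_rot: [[0.322, 0.947, 0.002], [0.947, -0.322, 0.001], [0.002, 0.001, -1.0]]
force: [-0.2, -0.3, -0.0]
width: 0.171
```

```bash
python3 - <<'E'
from h import *
o=monitor.get_obs();print(o['tcp_pos'],o['eef_rot'].round(4),o['width']*.087,o['force'],o['wrist_torque'],o['qpos'].round(2))
E
```

```text
[0.63045023 0.05138227 0.11001254] [[ 0.3216  0.9469  0.002 ]
 [ 0.9469 -0.3216  0.0015]
 [ 0.0021  0.0014 -1.    ]] 0.014910096556231787 [-0.18583538 -0.34142388 -0.04419672] [-0.13703821  0.1803824   0.14752624] [-0.63  0.43  0.61  1.67 -0.27  1.13 -0.27]
```

play_rows(
  commands=[
    [0, 0, 0, 0, 0, -0.08],
    [0, 0, 0, 0, 0, -0.08],
    [0, 0, 0, 0, 0, -0.08],
    [0, 0, 0, 0, 0, -0.08],
    [0, 0, 0, 0, 0, -0.08],
    [0, 0, 0, 0, 0, -0.08],
    [0, 0, 0, 0, 0, -0.08],
  ],
)

```text
clock: 6.15
tcp_pos: [0.6303, 0.0517, 0.11]
eef_rot: [[0.785, 0.619, 0.002], [0.62, -0.785, -0.0], [0.002, 0.001, -1.0]]
force: [0.7, -0.2, 0.9]
width: 0.173
```

```bash
python3 - <<'E'
from h import *
o=monitor.get_obs();print(o['tcp_pos'],o['eef_rot'].round(4),o['width']*.087,o['force'],o['wrist_torque'],o['qpos'].round(2))
c=cal('wrist');snap('wrist','w8');crop('w8','w8c',220,150,420,290,4)
E
```

```text
[0.63032832 0.05172448 0.11002071] [[ 7.850e-01  6.195e-01  2.300e-03]
 [ 6.195e-01 -7.850e-01 -1.000e-04]
 [ 1.700e-03  1.500e-03 -1.000e+00]] 0.015091330873281116 [ 0.70703808 -0.15279661  0.90996183] [-0.17549568  0.20924138  0.13158243] [-0.71  0.45  0.73  1.67 -0.33  1.14 -0.8 ]
```

View pics/w8c.png

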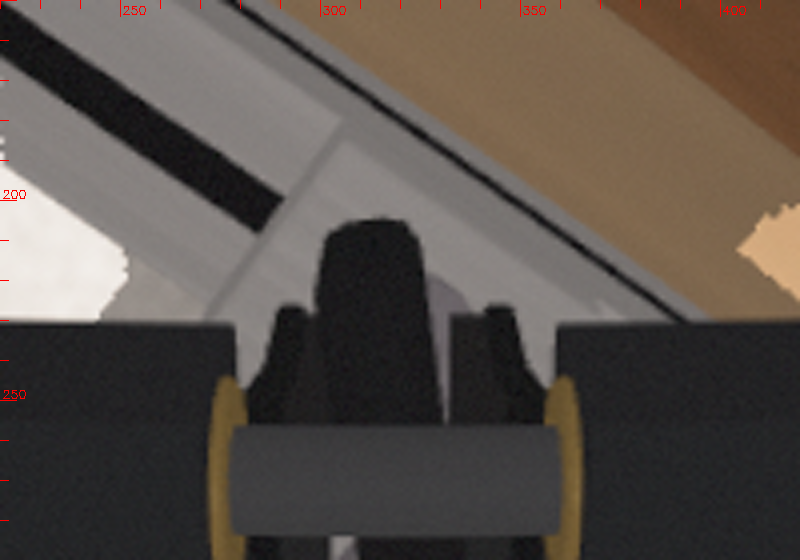

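play_rows(
  commands=[
    [0, 0, 0, 0, 0, -0.06],
    [0, 0, 0, 0, 0, -0.06],
    [0, 0, 0, 0, 0, -0.06],
    [0, 0, 0, 0, 0, -0.05],
  ],
)

```text
clock: 6.53
tcp_pos: [0.6303, 0.0518, 0.11]
eef_rot: [[0.906, 0.423, 0.002], [0.423, -0.906, -0.001], [0.001, 0.002, -1.0]]
force: [-1.0, -0.3, 0.6]
width: 0.168
```

```bash
python3 - <<'E'
from h import *
o=monitor.get_obs();print(o['tcp_pos'],o['eef_rot'].round(4),np.degrees(np.arctan2(*o['eef_rot'][1::-1,1])),o['force'],o['wrist_torque'],o['qpos'].round(2))
E
```

```text
[0.63027631 0.05175905 0.11000794] [[ 0.906   0.4232  0.0019]
 [ 0.4232 -0.906  -0.0011]
 [ 0.0012  0.0018 -1.    ]] -64.96502461854126 [-0.98379674 -0.29129238  0.58009857] [-0.07937975  0.25435335  0.11095963] [-0.75  0.47  0.78  1.68 -0.35  1.14 -1.01]
```

play_rows(
  commands=[
    [0, 0, 0, 0, 0, -0.05],
    [0, 0, 0, 0, 0, -0.05],
    [0, 0, 0, 0, 0, -0.05],
  ],
)

```text
clock: 6.78
tcp_pos: [0.6304, 0.0514, 0.11]
eef_rot: [[0.958, 0.287, 0.002], [0.287, -0.958, -0.002], [0.001, 0.003, -1.0]]
force: [-0.4, -0.8, 0.6]
width: 0.177
```

```bash
python3 - <<'E'
from h import *
o=monitor.get_obs();print(o['tcp_pos'],o['eef_rot'].round(4),np.degrees(np.arctan2(*o['eef_rot'][1::-1,1])),o['force'],o['wrist_torque'],o['qpos'].round(2))
E
```

```text
[0.63038562 0.05137454 0.11004178] [[ 0.9579  0.2872  0.0018]
 [ 0.2873 -0.9579 -0.0025]
 [ 0.001   0.0029 -1.    ]] -73.30664752902992 [-0.41449707 -0.84120282  0.57266539] [-0.20810163  0.18629073  0.9960057 ] [-0.77  0.48  0.81  1.68 -0.37  1.15 -1.14]
```

play_rows(
  commands=[
    [0, 0, 0, 0, 0, 0.03],
    [0, 0, 0, 0, 0, 0],
    [0, 0, 0, 0, 0, 0],
    [0, 0, 0, 0, 0, 0],
    [0, 0, 0, 0, 0, 0],
    [0, 0, 0.01, 0, 0, 0],
    [0, 0, 0.025, 0, 0, 0],
    [0, 0, 0.03, 0, 0, 0],
    [0, 0, 0.03, 0, 0, 0],
    [0, -0.02, 0.03, 0, 0, 0],
    [0, -0.02, 0.02, 0, 0, 0],
    [0, -0.01, 0, 0, 0, 0],
    [0, 0, 0, 0, 0, 0],
  ],
  hand=0.05,
)

```text
clock: 7.87
tcp_pos: [0.6281, 0.0002, 0.2652]
eef_rot: [[0.945, 0.327, 0.001], [0.327, -0.945, -0.004], [0.0, 0.004, -1.0]]
force: [-0.6, 0.4, -0.3]
width: 0.573
```

```bash
python3 - <<'E'
from h import *
o=monitor.get_obs();c=cal('wrist');snap('wrist','w9');K,R,t=c;np.savez('w9.npz',K=K,R=R,t=t);print(proj('wrist',[.63,.0515,.141],c),proj('wrist',[.452,-.227,.094],c))
snap('side','s9');crop('s9','s9c',250,170,350,260,7)
E
```

```text
[265.97641259 171.70019031] [423.32274762 341.56012476]
```

View pics/w9.png

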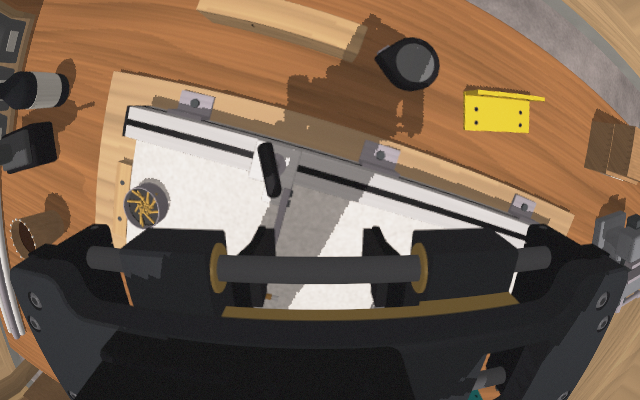

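View pics/s9c.png

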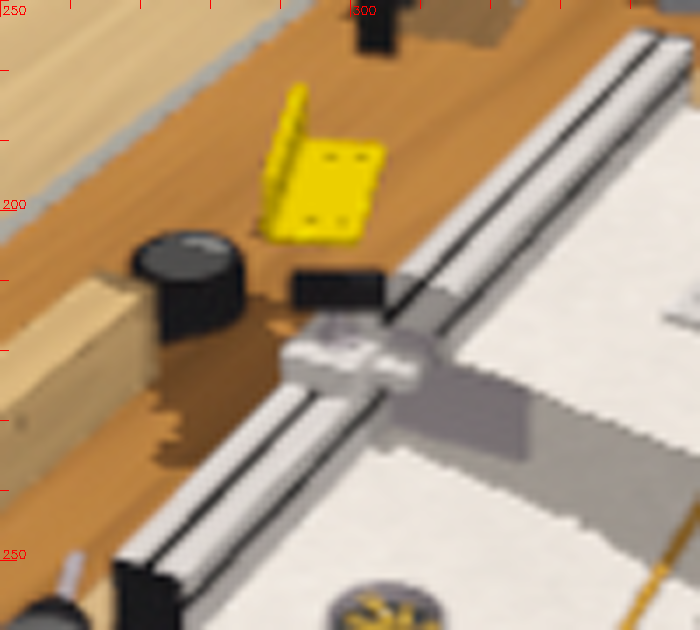

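```bash
python3 - <<'E'
from h import *
f=np.load('w9.npz');c=(f['K'],f['R'],f['t'])
crop('w9','w9c',230,120,310,220,7)
a=atz('wrist',264.5,144,.141,c);b=atz('wrist',273,195,.141,c);d=a-b;print(a,b,np.linalg.norm(d),np.degrees(np.arctan2(-d[0],d[1])),(a+b)/2)
E
```

```text
[0.6547758  0.06069932 0.141     ] [0.61031304 0.038368   0.141     ] 0.04975565661529932 -63.33200361539083 [0.63254442 0.04953366 0.141     ]
```

View pics/w9c.png

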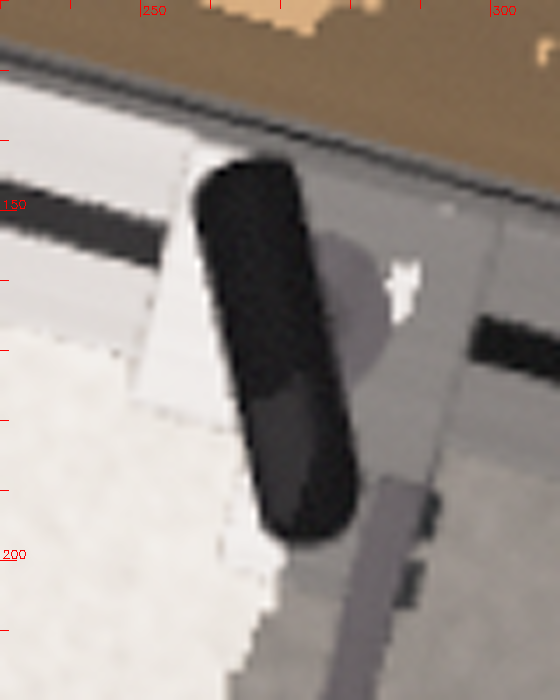

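play_rows(
  commands=[
    [-0.0125, -0.018, 0, 0, 0, 0.087],
    [-0.0125, -0.018, 0, 0, 0, 0.087],
    [-0.0125, -0.018, 0, 0, 0, 0.087],
    [-0.0125, -0.018, 0, 0, 0, 0.087],
    [-0.0125, -0.018, 0, 0, 0, 0.087],
    [-0.0125, -0.018, 0, 0, 0, 0.087],
    [-0.0125, -0.018, 0, 0, 0, 0.087],
    [-0.0125, -0.018, 0, 0, 0, 0.087],
    [-0.0125, -0.018, 0, 0, 0, 0.087],
    [-0.0125, -0.018, 0, 0, 0, 0.087],
    [-0.0125, -0.018, 0, 0, 0, 0.087],
    [-0.0125, -0.018, 0, 0, 0, 0.087],
    [-0.0125, -0.018, 0, 0, 0, 0.087],
    [-0.006, -0.009, 0, 0, 0, 0.04],
    [0, 0, 0, 0, 0, 0],
    [0, 0, 0, 0, 0, 0],
  ],
  hand=0.04,
)

```text
clock: 9.3
tcp_pos: [0.4472, -0.2225, 0.2432]
eef_rot: [[-0.026, 0.999, -0.023], [1.0, 0.025, -0.013], [-0.012, -0.023, -1.0]]
force: [0.1, -0.3, 0.3]
width: 0.456
```

```bash
python3 - <<'E'
from h import *
o=monitor.get_obs();c=cal('wrist');snap('wrist','w10');K,R,t=c;np.savez('w10.npz',K=K,R=R,t=t);print(o['tcp_pos'],o['eef_rot'].round(3),proj('wrist',[.452,-.227,.094],c))
E
```

```text
[ 0.44715668 -0.22246526  0.24322335] [[-0.026  0.999 -0.023]
 [ 1.     0.025 -0.013]
 [-0.012 -0.023 -1.   ]] [325.90993839 186.14280181]
```

View pics/w10.png

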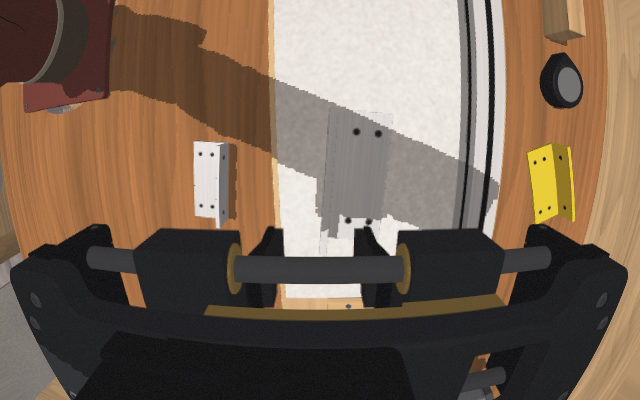

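```bash
python3 - <<'E'
from h import *
crop('w10','w10c',300,90,410,260,4.5)
E
```

```text
(no output)
```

View pics/w10c.png

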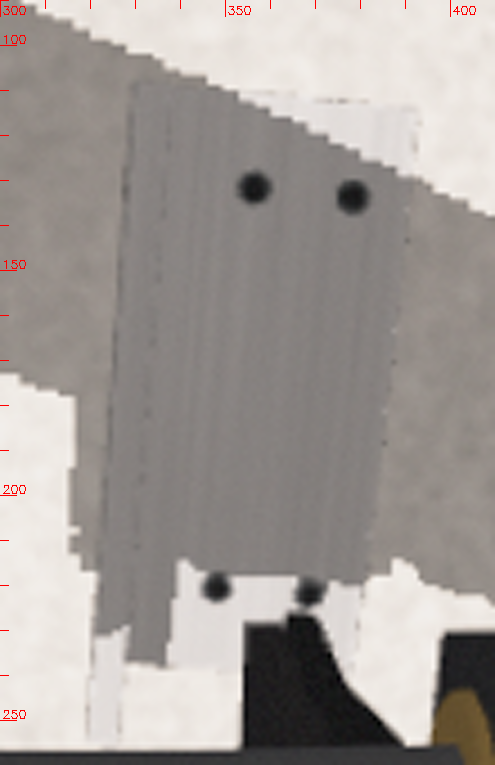

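```bash
python3 - <<'E'
from h import *
f=np.load('w10.npz');c=(f['K'],f['R'],f['t'])
def P(l,u,v,z): p=atz('wrist',u,v,z,c);print(l,(p*1000).round(1));return p
for l,(u1,v1),(u2,v2),z in (('legouter',(328.8,110),(319.2,250),.094),('leginner',(336.8,112),(326.5,250),.094),('footedge',(391.5,115),(379,240),.042)):
    a=P(l,u1,v1,z);b=P(l,u2,v2,z);d=a-b;print(np.linalg.norm(d),np.degrees(np.arctan2(-d[0],d[1])))
P('far end leg',332,108,.094);P('far end foot',391.5,113.5,.042)
E
```

```text
legouter [ 452.5 -149.    94. ]
legouter [ 447.  -300.1   94. ]
0.15129277652087242 -2.0797371628977044
leginner [ 460.5 -150.7   94. ]
leginner [ 455.1 -299.9   94. ]
0.14927494502356964 -2.0640021982984074
footedge [ 526.9 -151.1   42. ]
footedge [ 523.4 -309.2   42. ]
0.15811194124551367 -1.2536659031276733
far end leg [ 455.6 -146.8   94. ]
far end foot [ 526.8 -149.3   42. ]
```

play_rows(
  commands=[
    [0.004, -0.003, -0.02, 0.007, -0.012, -0.03],
    [0.003, -0.002, -0.03, 0.006, -0.011, -0.023],
    [0, 0, -0.03, 0, 0, 0],
    [0, 0, -0.03, 0, 0, 0],
    [0, 0, -0.015, 0, 0, 0],
    [0, 0, -0.005, 0, 0, 0],
    [0, 0, -0.002, 0, 0, 0],
  ],
)

```text
clock: 9.93
tcp_pos: [0.4604, -0.2173, 0.1045]
eef_rot: [[0.026, 1.0, 0.001], [1.0, -0.026, 0.001], [0.001, 0.001, -1.0]]
force: [-0.2, -0.8, 0.6]
width: 0.461
```

```bash
python3 - <<'E'
from h import *
o=monitor.get_obs();print(o['tcp_pos'],o['eef_rot'].round(4),o['width']*.087,o['qvel'].round(3))
c=cal('wrist');snap('wrist','w11');crop('w11','w11c',240,100,400,270,4)
E
```

```text
[ 0.46043641 -0.21725655  0.10447751] [[ 2.640e-02  9.997e-01  5.000e-04]
 [ 9.997e-01 -2.640e-02  9.000e-04]
 [ 9.000e-04  5.000e-04 -1.000e+00]] 0.04007294476207449 [ 0.007  0.067 -0.025  0.029 -0.049 -0.05   0.017]
```

View pics/w11c.png

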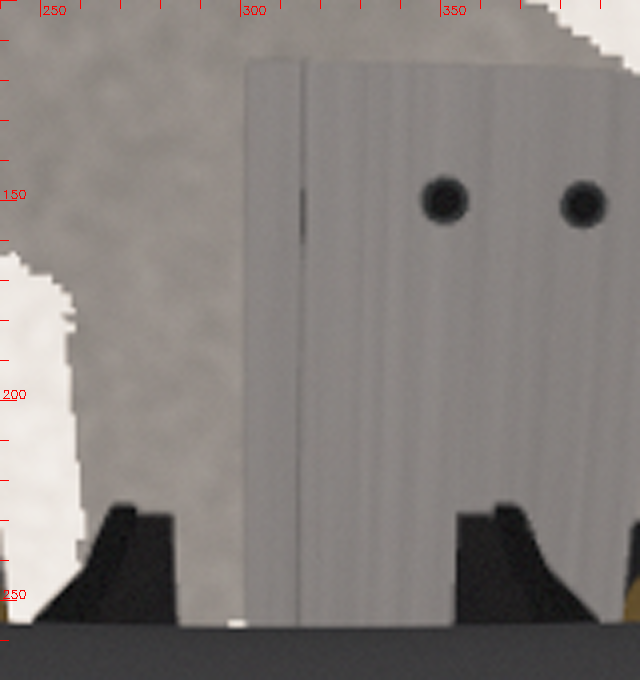

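play_rows(
  commands=[
    [-0.003, -0.005, -0.01, 0, 0, 0],
    [-0.003, -0.005, -0.015, 0, 0, 0],
    [0, 0, -0.013, 0, 0, 0],
    [0, 0, -0.006, 0, 0, 0],
    [0, 0, -0.003, 0, 0, 0],
    [0, 0, -0.001, 0, 0, 0],
  ],
)

```text
clock: 10.48
tcp_pos: [0.4589, -0.2279, 0.0582]
eef_rot: [[0.024, 1.0, 0.009], [1.0, -0.024, 0.0], [0.0, 0.009, -1.0]]
force: [-0.7, -0.5, -0.7]
width: 0.457
```

```bash
python3 - <<'E'
from h import *
o=monitor.get_obs();print(o['tcp_pos'],o['eef_rot'].round(4),o['width']*.087,o['force'])
c=cal('wrist');snap('wrist','w12');crop('w12','w12c',240,100,400,270,4)
E
```

```text
[ 0.45890859 -0.22785697  0.05821153] [[ 2.360e-02  9.997e-01  9.200e-03]
 [ 9.997e-01 -2.360e-02  1.000e-04]
 [ 3.000e-04  9.200e-03 -1.000e+00]] 0.039775601144150435 [-0.7124756  -0.54963834 -0.71283037]
```

View pics/w12c.png

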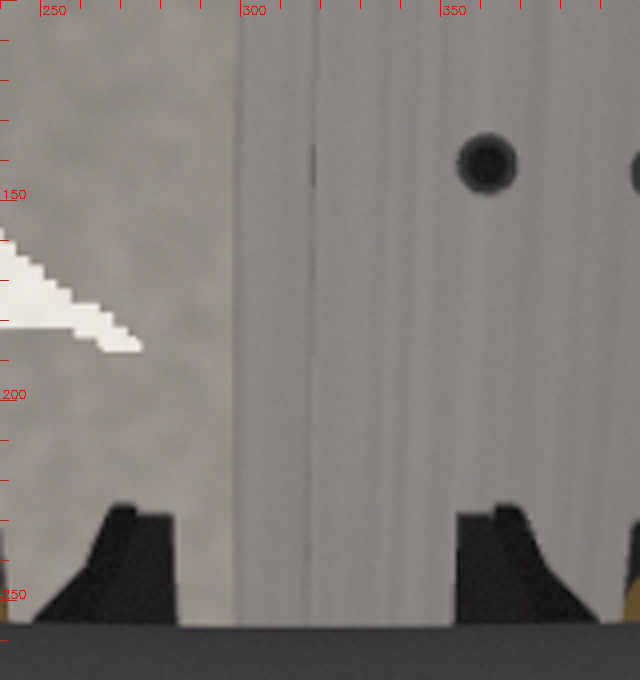

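play_rows(
  commands=[
    [-0.004, 0, -0.003, 0, 0.009, 0],
    [-0.001, 0, -0.001, 0, 0, 0],
    [0, 0, 0, 0, 0, 0],
  ],
)

```text
clock: 10.78
tcp_pos: [0.4546, -0.2282, 0.0555]
eef_rot: [[0.023, 1.0, 0.002], [1.0, -0.023, -0.0], [-0.0, 0.002, -1.0]]
force: [-0.2, 0.1, -0.4]
width: 0.458
```

play_rows(
  commands=[
    [0, 0, 0, 0, 0, 0],
    [0, 0, 0, 0, 0, 0],
    [0, 0, 0, 0, 0, 0],
    [0, 0, 0, 0, 0, 0],
    [0, 0, 0, 0, 0, 0],
    [0, 0, 0, 0, 0, 0],
    [0, 0, 0, 0, 0, 0],
    [0, 0, 0, 0, 0, 0],
  ],
  hand=0,
)

```text
clock: 11.45
tcp_pos: [0.455, -0.2281, 0.0565]
eef_rot: [[0.023, 1.0, 0.003], [1.0, -0.023, 0.0], [0.0, 0.003, -1.0]]
force: [0.2, 0.7, -0.3]
width: 0.095
```

```bash
python3 - <<'E'
from h import *
o=monitor.get_obs();print(o['tcp_pos'],o['eef_rot'].round(4),o['width']*.087,o['force'],o['wrist_torque'])
E
```

```text
[ 0.45504617 -0.22812972  0.05647943] [[ 2.300e-02  9.997e-01  3.100e-03]
 [ 9.997e-01 -2.300e-02  2.000e-04]
 [ 2.000e-04  3.100e-03 -1.000e+00]] 0.008248823977774197 [ 0.22370525  0.70593772 -0.25380107] [-0.08728863  0.16845892  0.03928185]
```

play_rows(
  commands=[
    [0.002, 0.004, 0, 0, 0, 0.005],
    [0.004, 0.008, -0.0003, 0, 0, 0.005],
    [0.005, 0.01, -0.0003, 0, 0, 0.005],
    [0.005, 0.01, -0.0003, 0, 0, 0.005],
    [0.005, 0.01, -0.0003, 0, 0, 0.005],
    [0.005, 0.01, -0.0003, 0, 0, 0.005],
    [0.005, 0.01, -0.0003, 0, 0, 0.005],
    [0.005, 0.01, -0.0003, 0, 0, 0.005],
    [0.005, 0.01, -0.0003, 0, 0, 0.005],
    [0.004, 0.008, -0.0003, 0, 0, 0.005],
    [0.002, 0.004, -0.0003, 0, 0, 0.005],
    [0.001, 0.002, 0, 0, 0, 0],
    [0, 0, 0, 0, 0, 0],
  ],
)

```text
clock: 12.53
tcp_pos: [0.5104, -0.1226, 0.0565]
eef_rot: [[-0.04, 0.999, 0.008], [0.999, 0.04, -0.005], [-0.005, 0.008, -1.0]]
force: [-0.8, -2.8, 2.7]
width: 0.09
```

```bash
python3 - <<'E'
from h import *
o=monitor.get_obs();print(o['tcp_pos'],o['eef_rot'].round(4),o['width']*.087,o['force'],o['wrist_torque'])
snap('side','s13');crop('s13','s13c',280,160,400,270,6)
c=cal('wrist');snap('wrist','w13')
E
```

```text
[ 0.51041246 -0.12256056  0.05649005] [[-0.0403  0.9992  0.0077]
 [ 0.9992  0.0404 -0.0046]
 [-0.0049  0.0075 -1.    ]] 0.007816902043769535 [-0.84148506 -2.84787917  2.67568541] [-0.50633394  0.36450837  0.04989812]
```

View pics/s13c.png

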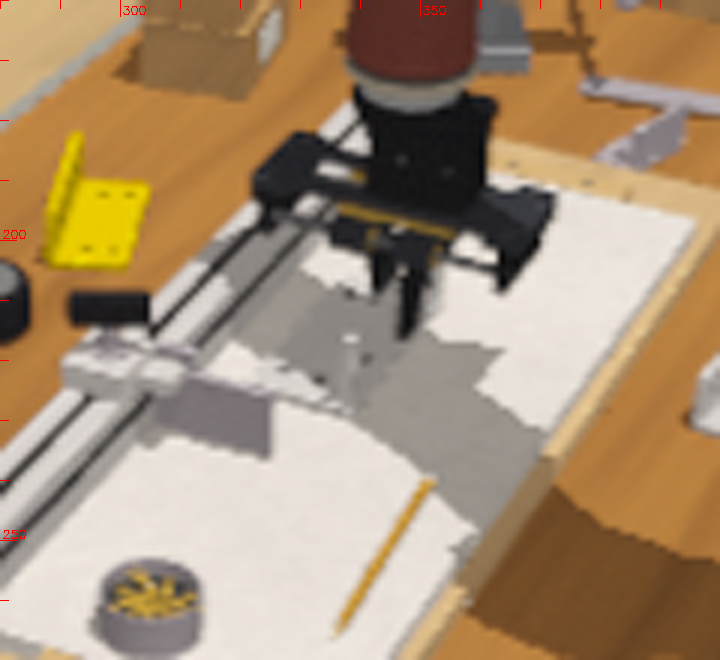

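View pics/w13.png

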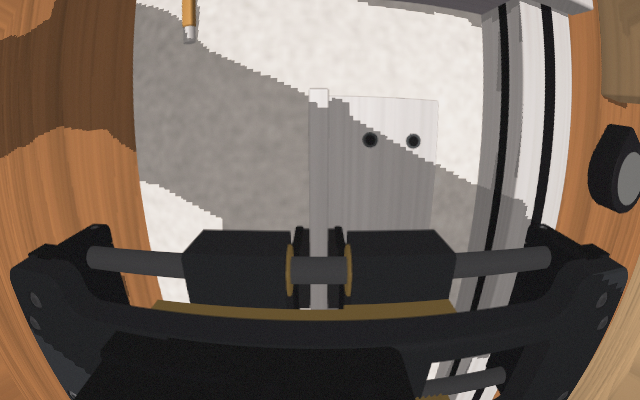

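play_rows(
  commands=[
    [0.002, 0.004, 0, 0.002, 0.004, 0],
    [0.004, 0.008, -0.0003, 0.002, 0.003, 0],
    [0.005, 0.008, -0.0003, 0, 0, 0],
    [0.005, 0.008, -0.0003, 0, 0, 0],
    [0.004, 0.007, -0.0003, 0, 0, 0],
    [0.003, 0.005, -0.0003, 0, 0, 0],
    [0.001, 0.002, 0, 0, 0, 0],
    [0, 0, 0, 0, 0, 0],
  ],
)

```text
clock: 13.3
tcp_pos: [0.5348, -0.0834, 0.0565]
eef_rot: [[-0.031, 1.0, -0.001], [1.0, 0.031, -0.003], [-0.003, -0.001, -1.0]]
force: [-2.0, -2.5, 4.1]
width: 0.087
```

```bash
python3 - <<'E'
from h import *
o=monitor.get_obs();print(o['tcp_pos'],o['eef_rot'].round(4),o['width']*.087,o['force'],o['wrist_torque'])
c=cal('wrist');snap('wrist','w14')
E
```

```text
[ 0.53479767 -0.08342636  0.05648041] [[-0.0307  0.9995 -0.0011]
 [ 0.9995  0.0307 -0.003 ]
 [-0.003  -0.0012 -1.    ]] 0.007540372958909271 [-2.03030553 -2.530357    4.06870047] [-0.35726662  0.46239417 -0.04333727]
```

View pics/w14.png

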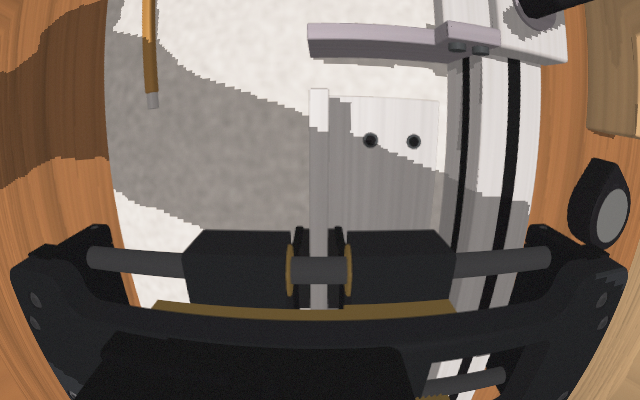

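play_rows(
  commands=[
    [0.003, 0.001, 0, 0, 0, 0.006],
    [0.003, 0.001, 0, 0, 0, 0.006],
    [0.003, 0, 0, 0, 0, 0.004],
    [0.002, 0, 0, 0, 0, 0],
  ],
)

```text
clock: 13.68
tcp_pos: [0.5425, -0.0819, 0.0565]
eef_rot: [[-0.045, 0.999, -0.007], [0.999, 0.045, -0.0], [0.0, -0.007, -1.0]]
force: [-7.0, -0.4, 9.8]
width: 0.088
```

play_rows(
  commands=[
    [0.002, 0, 0, 0, 0, 0],
    [0.002, 0, 0, 0, 0, 0],
  ],
)

```text
clock: 13.85
tcp_pos: [0.5449, -0.0817, 0.0565]
eef_rot: [[-0.044, 0.999, -0.011], [0.999, 0.045, 0.002], [0.002, -0.011, -1.0]]
force: [-7.9, 0.3, 9.9]
width: 0.087
```

```bash
python3 - <<'E'
from h import *
o=monitor.get_obs();print(o['tcp_pos'],o['eef_rot'].round(4),o['width']*.087,o['force'],o['wrist_torque'])
c=cal('wrist');snap('wrist','w15');crop('w15','w15c',300,20,500,240,3.2)
E
```

```text
[ 0.54485131 -0.08174891  0.05650772] [[-0.0445  0.999  -0.0109]
 [ 0.999   0.0445  0.0018]
 [ 0.0023 -0.0108 -0.9999]] 0.007610403121481944 [-7.90455113  0.2717515   9.93027352] [-0.24897725  0.85512355  0.03765199]
```

View pics/w15c.png

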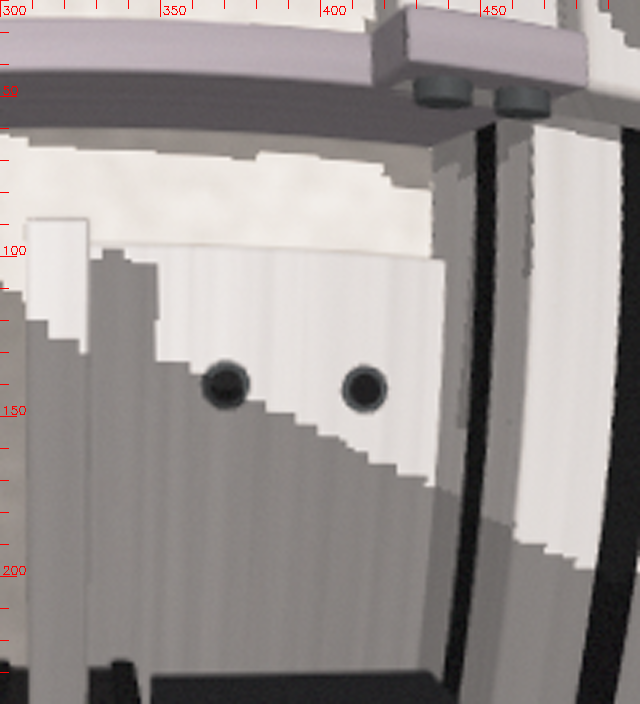

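play_rows(
  commands=[
    [0.002, 0, 0.0005, -0.002, -0.008, 0],
    [0.002, 0, 0.0003, 0, -0.003, 0],
  ],
)

```text
clock: 14.07
tcp_pos: [0.5451, -0.0817, 0.0565]
eef_rot: [[-0.044, 0.999, -0.008], [0.999, 0.044, 0.002], [0.002, -0.008, -1.0]]
force: [-10.0, -0.5, 11.0]
width: 0.089
```

play_rows(
  commands=[
    [0.002, 0, 0, 0, 0, 0],
    [0.002, 0, 0, 0, 0, 0],
  ],
)

```text
clock: 14.23
tcp_pos: [0.5449, -0.0817, 0.0564]
eef_rot: [[-0.043, 0.999, -0.016], [0.999, 0.043, 0.005], [0.005, -0.015, -1.0]]
force: [-13.4, 1.0, 17.2]
width: 0.09
```

```bash
python3 - <<'E'
from h import *
o=monitor.get_obs();print(o['tcp_pos'],o['eef_rot'].round(4),o['width']*.087,o['force'],o['wrist_torque'])
c=cal('wrist');snap('wrist','w16');crop('w16','w16c',300,20,500,240,3.2)
K,R,t=c
print(atz('wrist',441,101,.042)*1e3)
E
```

```text
[ 0.54494677 -0.08169255  0.05640357] [[-0.0425  0.999  -0.0157]
 [ 0.9991  0.0426  0.0048]
 [ 0.0055 -0.0155 -0.9999]] 0.007851202309524536 [-13.40789101   0.97001432  17.15200739] [-0.19377862  2.17428735  0.08209666]
[613.84246251   3.03068217  42.        ]
```

View pics/w16c.png

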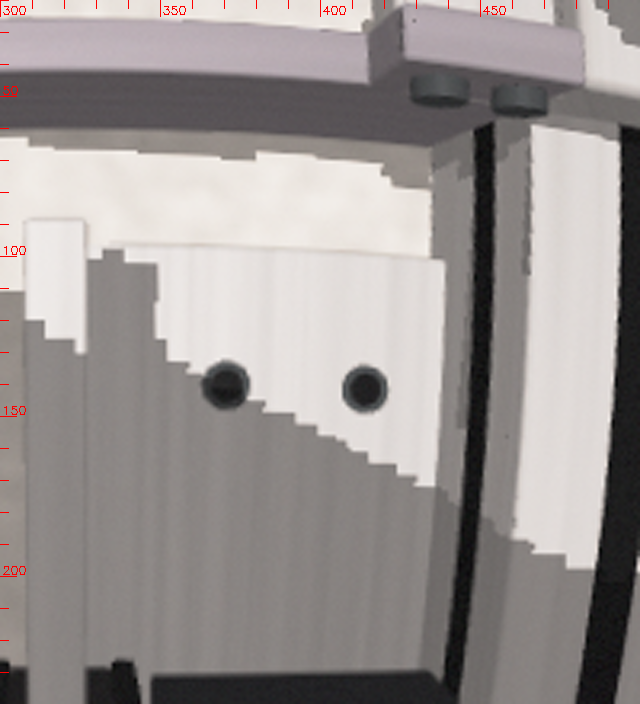

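play_rows(
  commands=[
    [0, 0, 0.0003, -0.003, -0.008, 0],
    [0, 0.002, 0.0003, 0, -0.004, 0],
    [0, 0.004, 0, 0, 0, 0],
    [0, 0.004, 0, 0, 0, 0],
    [0, 0.004, 0, 0, 0, 0],
    [0, 0.002, 0, 0, 0, 0],
  ],
)

```text
clock: 14.78
tcp_pos: [0.5439, -0.0661, 0.0565]
eef_rot: [[-0.04, 0.999, -0.005], [0.999, 0.04, 0.001], [0.001, -0.005, -1.0]]
force: [-2.1, -4.0, 1.8]
width: 0.09
```

```bash
python3 - <<'E'
from h import *
o=monitor.get_obs();print(o['tcp_pos'],o['eef_rot'].round(4),o['width']*.087,o['force'],o['wrist_torque'])
c=cal('wrist');snap('wrist','w17');crop('w17','w17c',300,20,500,240,3.2)
E
```

```text
[ 0.54388396 -0.0661391   0.05647042] [[-0.0398  0.9992 -0.0047]
 [ 0.9992  0.0398  0.0012]
 [ 0.0014 -0.0047 -1.    ]] 0.007822403226889263 [-2.09275147 -3.98824392  1.78192814] [-1.08118963  0.19423229 -0.01534912]
```

View pics/w17c.png

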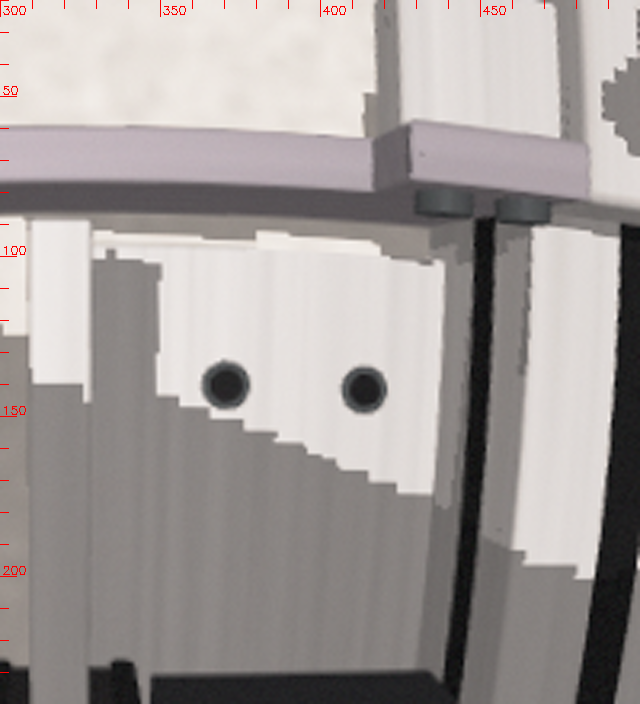

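play_rows(
  commands=[
    [0.0005, 0.002, 0, 0, -0.003, 0.002],
    [0.0005, 0.002, 0, 0, 0, 0],
    [0.0005, 0.002, 0, 0, 0, 0],
  ],
)

```text
clock: 15.08
tcp_pos: [0.5441, -0.0618, 0.0565]
eef_rot: [[-0.041, 0.999, -0.004], [0.999, 0.041, -0.001], [-0.001, -0.004, -1.0]]
force: [-4.3, -7.1, 4.5]
width: 0.09
```

play_rows(
  commands=[
    [0.0005, 0.0015, 0, 0, 0, 0],
    [0.0005, 0.0015, 0, 0, 0, 0],
  ],
)

```text
clock: 15.25
tcp_pos: [0.5438, -0.0607, 0.0565]
eef_rot: [[-0.04, 0.999, -0.006], [0.999, 0.039, -0.003], [-0.002, -0.006, -1.0]]
force: [-4.7, -7.3, 7.1]
width: 0.091
```

```bash
python3 - <<'E'
from h import *
o=monitor.get_obs();print(o['tcp_pos'],o['eef_rot'].round(4),o['width']*.087,o['force'],o['wrist_torque'])
c=cal('wrist');snap('wrist','w18');crop('w18','w18c',300,20,500,240,3.2)
E
```

```text
[ 0.5438018  -0.06074325  0.05648462] [[-0.0395  0.9992 -0.0064]
 [ 0.9992  0.0395 -0.0027]
 [-0.0025 -0.0065 -1.    ]] 0.007956359262353146 [-4.73738677 -7.28670947  7.11527575] [-1.37906791  0.74314262  0.06032139]
```

View pics/w18c.png

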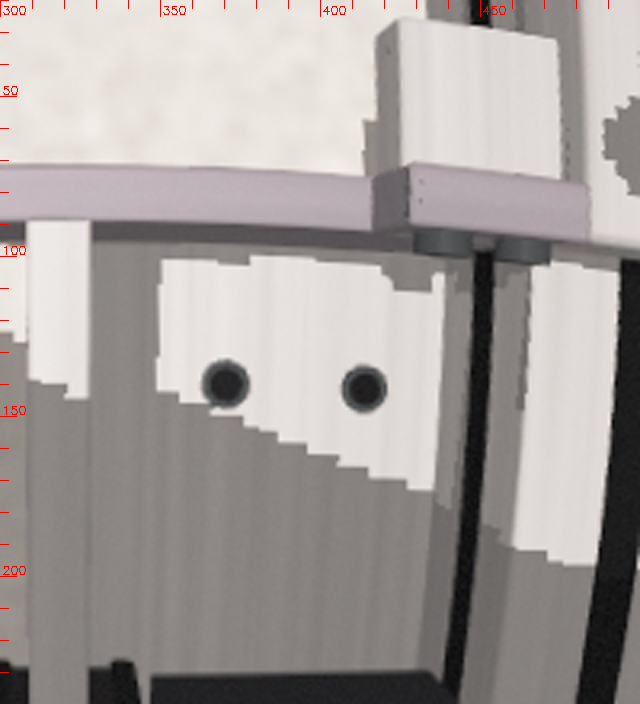

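play_rows(
  commands=[
    [0, 0.002, 0.0002, -0.002, -0.005, 0],
    [0, 0.002, 0, 0, 0, 0],
    [0, 0.002, 0, 0, 0, 0],
  ],
)

```text
clock: 15.55
tcp_pos: [0.5433, -0.0597, 0.0568]
eef_rot: [[-0.035, 0.999, -0.001], [0.999, 0.035, -0.01], [-0.01, -0.002, -1.0]]
force: [0.6, -10.1, -0.4]
width: 0.09
```

play_rows(
  commands=[
    [0, 0.002, 0, 0, 0, 0],
    [0, 0.002, 0, 0, 0, 0],
  ],
)

```text
clock: 15.72
tcp_pos: [0.5434, -0.0597, 0.0568]
eef_rot: [[-0.032, 0.999, -0.0], [0.999, 0.032, -0.015], [-0.015, -0.001, -1.0]]
force: [-0.1, -9.7, -1.4]
width: 0.09
```

```bash
python3 - <<'E'
from h import *
o=monitor.get_obs();print(o['tcp_pos'],o['eef_rot'].round(4),o['width']*.087,o['force'],o['wrist_torque'])
c=cal('wrist');snap('wrist','w19');crop('w19','w19c',300,20,500,240,3.2)
E
```

```text
[ 0.54335691 -0.05969058  0.05678609] [[-3.220e-02  9.995e-01 -2.000e-04]
 [ 9.994e-01  3.220e-02 -1.500e-02]
 [-1.490e-02 -7.000e-04 -9.999e-01]] 0.00783485015158037 [-0.14407374 -9.73142272 -1.38196134] [-1.87460613 -0.01190452  0.00780722]
```

View pics/w19c.png

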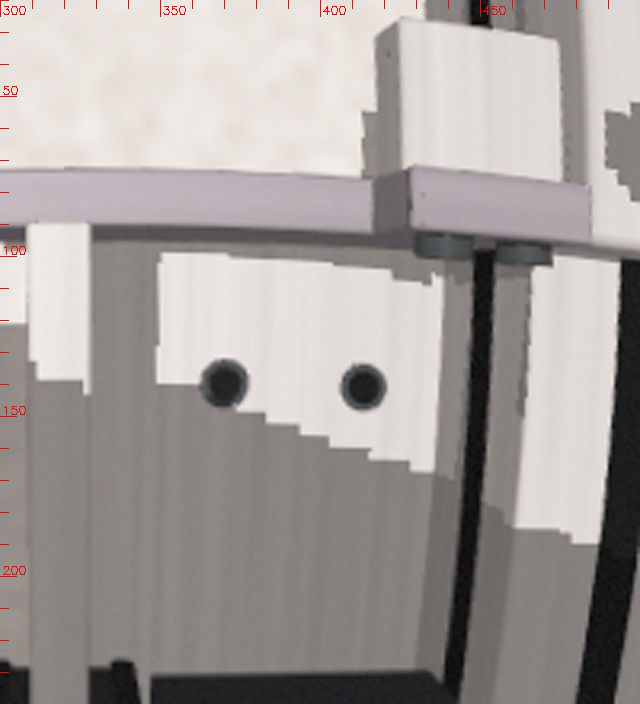

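play_rows(
  commands=[
    [0.0012, 0.0015, -0.0004, 0.008, 0, 0.008],
    [0.0008, 0.0025, -0.0004, 0.005, 0, 0.003],
    [0.0005, 0.003, -0.0003, 0, 0, 0],
  ],
)

```text
clock: 16.02
tcp_pos: [0.5437, -0.0596, 0.0565]
eef_rot: [[-0.038, 0.999, -0.004], [0.999, 0.038, -0.008], [-0.008, -0.004, -1.0]]
force: [-3.1, -12.8, 3.6]
width: 0.088
```

```bash
python3 - <<'E'
from h import *
for i in range(3):
    o=monitor.get_obs();print(o['tcp_pos'].round(4),o['eef_rot'][:,2].round(4),o['eef_rot'][1,1].round(4),o['force'].round(2),o['wrist_torque'].round(2))
    snap('wrist','w20')
E
```

```text
[ 0.5437 -0.0596  0.0565] [-0.0036 -0.0081 -1.    ] 0.0383 [ -3.09 -12.79   3.57] [-2.81  0.46  0.02]
[ 0.5437 -0.0596  0.0565] [-0.0037 -0.0087 -1.    ] 0.0381 [ -5.12 -12.43   7.63] [-2.72  0.88  0.04]
[ 0.5437 -0.0596  0.0565] [-0.0036 -0.0086 -1.    ] 0.0382 [ -5.22 -10.54   7.63] [-2.56  0.82 -0.01]
```

play_rows(
  commands=[
    [0.0005, 0.0035, 0.0001, 0.006, 0, 0.002],
    [0.0003, 0.0045, 0, 0.004, 0, 0],
  ],
)

```text
clock: 16.33
tcp_pos: [0.5434, -0.059, 0.0565]
eef_rot: [[-0.035, 0.999, -0.004], [0.999, 0.035, -0.006], [-0.006, -0.004, -1.0]]
force: [-2.7, -16.2, 1.2]
width: 0.091
```

```bash
python3 - <<'E'
from h import *
for i in range(12):
    o=monitor.get_obs()
    if i%2==0 or i==11: print(o['clock'],o['tcp_pos'].round(4),o['eef_rot'][:,2].round(4),o['eef_rot'][1,1].round(4),o['force'].round(2),o['wrist_torque'].round(2))
    snap('wrist','w21')
E
```

```text
16.3333 [ 0.5434 -0.059   0.0565] [-0.0041 -0.0063 -1.    ] 0.0351 [ -2.71 -16.19   1.25] [-3.62  0.11  0.04]
16.4333 [ 0.5434 -0.0588  0.0565] [-0.0042 -0.0063 -1.    ] 0.035 [ -3.4  -15.62   0.63] [-3.38  0.24 -0.04]
16.5333 [ 0.5434 -0.0588  0.0565] [-0.0043 -0.0063 -1.    ] 0.0351 [ -1.65 -14.48   1.08] [-3.41  0.27 -0.04]
16.6333 [ 0.5434 -0.0588  0.0565] [-0.0042 -0.0063 -1.    ] 0.0351 [ -2.23 -15.05   0.33] [-3.36  0.26 -0.03]
16.7333 [ 0.5434 -0.0589  0.0565] [-0.0043 -0.0063 -1.    ] 0.0351 [ -1.83 -13.87   0.56] [-3.35  0.3  -0.03]
16.8333 [ 0.5434 -0.0588  0.0565] [-0.0042 -0.0063 -1.    ] 0.0351 [ -2.26 -14.55   1.41] [-3.36  0.26 -0.04]
16.8833 [ 0.5434 -0.0588  0.0565] [-0.0043 -0.0063 -1.    ] 0.0351 [ -2.99 -14.42   0.48] [-3.35  0.2  -0.06]
```

```bash
python3 - <<'E'
from h import *
a=cv2.imread('pics/w19.png')[20:240,300:500];b=cv2.imread('pics/w21.png')[20:240,300:500]
im=np.hstack([cv2.resize(x,None,fx=2,fy=2.2,interpolation=cv2.INTER_CUBIC) for x in(a,b)]);cv2.imwrite('pics/cmp.png',im)
snap('side','s21');crop('s21','s21c',280,170,380,270,6)
snap('top','t21');crop('t21','t21c',220,140,440,260,3.5)
E
```

```text
(no output)
```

View pics/cmp.png

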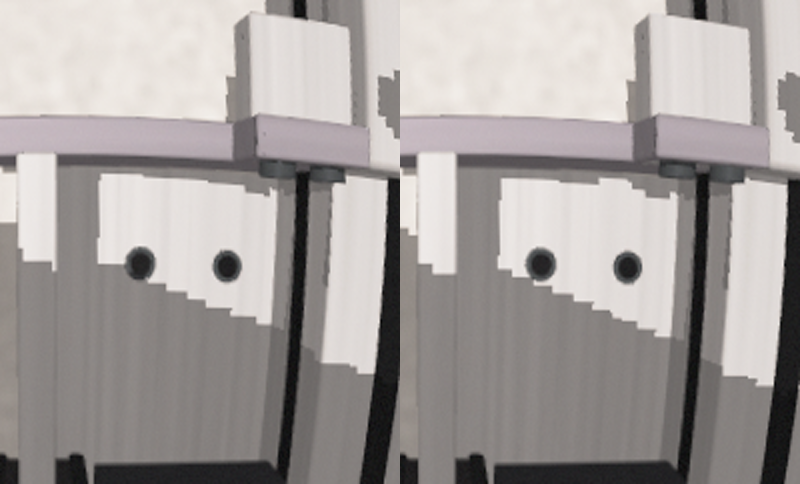

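View pics/s21c.png

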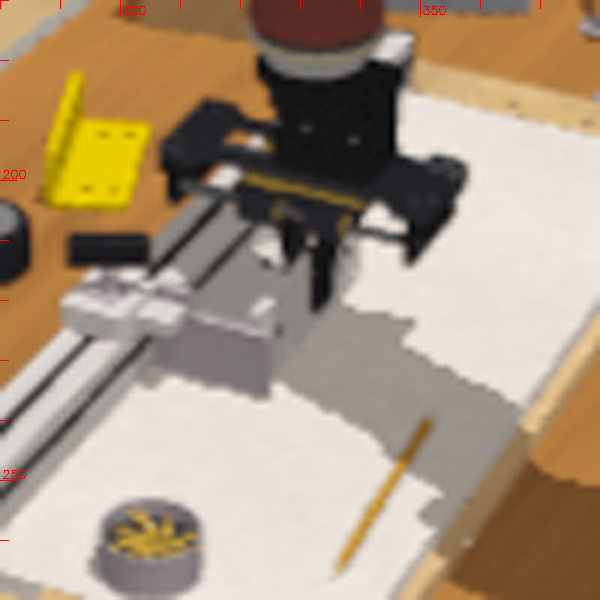

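View pics/t21c.png

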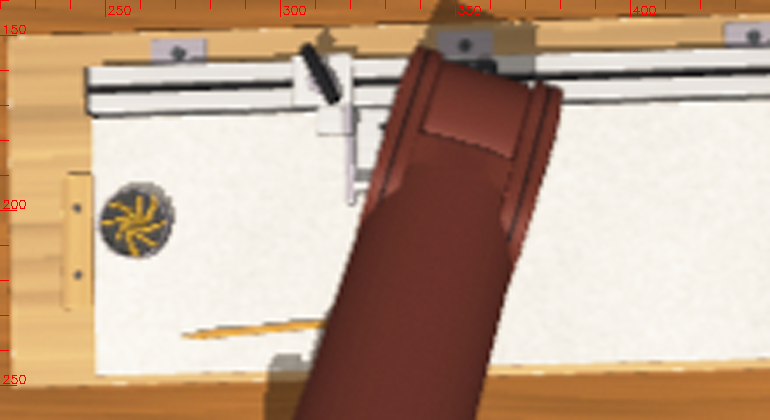

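```bash
python3 - <<'E'
from h import *
o=monitor.get_obs();print(o['clock'],o['tcp_pos'].round(4),o['force'].round(2),o['width']*.087)
print(ticket.close_job())
E
```

```text
17.0333 [ 0.5434 -0.0588  0.0565] [ -1.21 -14.17   1.25] 0.007299027310534361
the job is handed in; nothing more can be done
None
```

I tightened the knob and slid the bracket into the corner. I handed the job in at 17 s with the arm still gripping the upright leg and pushing the bracket against the stop. No verdict was reported.

- **Knob:** I turned it clockwise until the torque jumped to about 1 Nm. In the picture the bar then lay at about −63° to the world's y axis, which puts the knob at its hard stop, about 1.1 rad. The stop plate shows at the same pixels as before, so I see no shift.
- **Bracket against the fence:** I pushed it until it stalled there at 13 N. The last position suggests the edge is within about 0.6 mm of the fence. The gripper's yaw is within about 0.007 rad of the fence line and its tilt about 0.008 rad. The bracket's own angle and flatness I only inferred from the gripper and the pictures.
- **Push on the stop:** The total push at the wrist was a steady 14 to 15 N. Friction probably takes up to 3 N of that, so the stop itself should see about 11 to 14 N. I could not measure the contact force directly.
- **One disagreement:** When I raised the push from about 10 to 14.5 N, the gripper moved forward another 0.8 mm. I put this down to give in the grip. It then stayed still for half a second.
- **Other items:** The pencil, tin, tape measure and offcut looked undisturbed in the last pictures. I saw no contact with anything else on the bench.

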